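# Tip the spent batteries out of the locking pan

### The job

Gather all the loose spent batteries from the bench into the tipping pan while it is locked, then unscrew the black lock knob all the way up to its stop, and tip the pan fully over with its lever so that they all slide into the tray below. Swing the pan back level, screw the knob fully down again so that the pan is locked, and leave the other things on the bench where they are.

Things in the scene. Friction and masses are not known exactly. Their poses are not given: they have to be found in the camera images.
- battery_0: one of the loose spent batteries (may be absent in a run), small round cell, 10 mm thick, 45 mm long, orange at one end and black elsewhere; behaves as a square bar 10 mm thick and 36 mm long, so it does not roll. Origin at the middle of its underside
- battery_0_mid (a point): middle of battery_0, half-way up (5 mm above the bench when lying flat); its x axis runs along the battery, z up at the start. Grasp across x
- battery_1: one of the loose spent batteries (may be absent in a run), small round cell, 10 mm thick, 45 mm long, orange at one end and black elsewhere; behaves as a square bar 10 mm thick and 36 mm long, so it does not roll. Origin at the middle of its underside
- battery_1_mid (a point): middle of battery_1, half-way up (5 mm above the bench when lying flat); its x axis runs along the battery, z up at the start. Grasp across x
- battery_2: one of the loose spent batteries (may be absent in a run), small round cell, 10 mm thick, 45 mm long, orange at one end and black elsewhere; behaves as a square bar 10 mm thick and 36 mm long, so it does not roll. Origin at the middle of its underside
- battery_2_mid (a point): middle of battery_2, half-way up (5 mm above the bench when lying flat); its x axis runs along the battery, z up at the start. Grasp across x
- battery_3: one of the loose spent batteries (may be absent in a run), small round cell, 10 mm thick, 45 mm long, orange at one end and black elsewhere; behaves as a square bar 10 mm thick and 36 mm long, so it does not roll. Origin at the middle of its underside
- battery_3_mid (a point): middle of battery_3, half-way up (5 mm above the bench when lying flat); its x axis runs along the battery, z up at the start. Grasp across x
- battery_4: one of the loose spent batteries (may be absent in a run), small round cell, 10 mm thick, 45 mm long, orange at one end and black elsewhere; behaves as a square bar 10 mm thick and 36 mm long, so it does not roll. Origin at the middle of its underside
- battery_4_mid (a point): middle of battery_4, half-way up (5 mm above the bench when lying flat); its x axis runs along the battery, z up at the start. Grasp across x
- stand: fixed grey pivot stand for the tipping pan, 270 x 215 mm on the bench; its x axis runs along the pan's pivot (lever end at -x, lock-screw end at +x), its y axis to the side on which the pan pours, z up; origin on the bench top under the middle of the pivot, pivot 115 mm high. Two upright cheeks (each 10 thick, 44 wide in y) at x = -68 and +68, 133 mm high in all; a post at x = +114 to +126 carries the nut block of the lock screw, top 200 mm high
- tray_floor (a point): middle of the inner floor of the grey catch tray fixed on the stand below the pan's lip; axes as the stand's. Inside 110 (x) x 182 (y) mm, walls 36 above this floor; floor 10 mm above the bench. From y = -23 on the +y side it is open to the sky; the rest is under the pan
- pan (a joint): tilt of the pan about the pivot, rad: 0 = level rest position on its stop, grows as the lip goes down and the lever moves to the stand's +y side, 1.3 = stop, fully tipped. A friction pivot (about 0.2 N m): the pan stays wherever it is left. A lock pin blocks it (it gives under 0.1 rad) unless the lock screw is up by more than about 3.0 rad
- pan_floor (a point): middle of the pan's inner floor: an open aluminium scoop pan, inside 94 (x) x 112 (y) mm; this point lies 94 mm above the bench, 40 mm to the -y side of the pivot when level. Axes as the stand's when level, tilting with the pan. Walls 36 high on three sides; the +y edge (the lip) is open, 60 mm from here. The floor falls 8 degrees away from the lip when level, so that parts stay in
- lever_ball (a point): centre of the black ball (26 mm diameter) at the end of the pan's lever, a 10 mm rod 130 mm long from the pivot, in front of the pan at stand x = -88; on an arc of radius 130 mm about the pivot. At pan = 0 the lever leans 0.65 rad from upright to the stand's -y side (ball 218 mm high), at 1.3 rad as far to the +y side. Can be taken from above with the fingers closing along the stand's x
- knob (a joint): turn of the lock screw's knob, rad: 0 = screwed fully down (locked), grows counter-clockwise seen from above, 4.2 = stop, fully up. The knob rises 3.33 mm per rad (14 mm in all). Stiff (about 0.12 N m) and stays where it is left; pulling does not move it
- knob_grip (a point): on the axis of the round black ribbed knob, 40 mm in diameter, 26 mm tall, axis vertical, this point half-way up it; moves up and down with the knob; its axes turn with it. 229 mm above the bench when fully down; the nut block's top is 200 mm high, so 15 mm below the knob's underside then. At stand x = 89, y = 0
- tape_roll: bystander, to be left alone: black roll of tape, 66 mm diameter, 18 high; origin at the middle of its underside
- cup_ring: bystander, to be left alone: small shallow steel dish, 55 mm diameter, 23 high; origin at the middle of its underside
- punch_rod: bystander, to be left alone: thin steel punch, 114 x 60 x 8 mm as it lies; origin at the middle of its underside
- eraser_block: bystander, to be left alone: brown block, 52 x 68 x 24 mm; origin at the middle of its underside
- marker_grey: bystander, to be left alone: grey marker pen, 120 mm long, 13 thick; origin at the middle of its underside

How it is judged:
By the outcome, as a careful person would: the job done as asked, in the order asked, and still so for the second after the job is handed in, with the robot touching nothing.
Of battery_0, battery_1, battery_2, battery_3, battery_4 only 2 to 4 are there at a start; the rules pass over those that are not, and their reading is None.
At some moment in a run one of battery_0, battery_1, battery_2, battery_3, battery_4 may be knocked a few centimetres aside while the robot is not near it.
Once in a run the grip may slacken for a moment while it holds something.
It also fails if it takes over 210 s, if anything falls off the work surface, if the arm or the gripper's body presses on something with over 40 N, if the wrist force passes 120 N, or if a joint passes its speed limit or range.

### The arm

A 6-joint arm with a two-finger parallel gripper is mounted at the origin on a cart in front of the work surface, level with it; the furniture and walls round the work are solid. World frame = base frame: x ahead of the robot, y to its left, z up, the work surface at z = 0. Lengths are in mm, angles in rad, forces in N, time in s.
With the tool pointing down it reaches from about 275 to 1000 mm from the base axis. Payload 8.4 kg.
Tool frame: the origin (TCP) lies between the finger pads; the fingertips stand 22 mm ahead of it and the grasp point (between the pads) lies 3 mm ahead of it; z points along the fingers, y is the line along which they close (so a half turn about z gives the same grasp; the last joint's range is limited). The gripper opens to 85 mm and grips with 20 to 120 N. Pads are 22 mm wide; open, the fingers measure 114 mm over their backs; the gripper's body (76 mm by 85 mm) begins 54 mm behind the grasp point. The pads swing forward as they close: fully open they stand 13 mm farther back than shut.
Start: joints at [1.297, 0.353, 1.633, -0, 1.155, -0.002], TCP at [167.79, 602.059, 253.281] pointing down, gripper open.
Joint ranges: [-2.63, 2.63], [-0.92, 2.1], [0.06, 2.66], [-1.3, 4.44], [0, 2.69], [-3.02, 3.02]. Speed limits (rad/s): [2.22, 2.22, 2.79, 3.14, 3.14, 3.14].

### API

Orientations are given as [roll, pitch, yaw] about the fixed x, y, z axes, in that order (R = Rz(yaw) Ry(pitch) Rx(roll)).
In Python, from rig import r, grab_frame gives the robot as it stands.
- The arm moves only by the shell command python3 -m inch 'ROWS' [FORCE]. ROWS is JSON, a list of rows, each a list of 7 numbers: the turn, a rotation vector about the tool's x, y, z as a fraction of full scale, then the shift along the tool's x, y, z as a fraction of full scale, then the closure, from 0 (fully open) to 1 (shut). In form: [[rx, ry, rz, dx, dy, dz, fingers], ...]. A call has 1 to 8 rows; each row shifts and turns the commanded pose from where the row before left it, along the tool's axes as they then stand; what a row does not reach is not made up. Full scale, the value 1, is 2.5 cm for a shift and pi rad for a turn. A row lasts 1/12 s, in which the tool goes at most 41.7 mm and 7.16 degrees, less where a joint would pass 70% of its speed; a pose out of reach is approached as far as the arm can. A call with a number of a shift or a turn outside -1 to 1 is refused whole. A call with a gripper value outside its range is refused whole. The fingers move at their own pace and stop on an object; FORCE is the grip in N (left out, the last holds). Time passes only in rows, so rows that do not move let the fingers close. It gives the time, the measured TCP pose, the force, the opening and the grip force at its end, in the units of the state.
- r.sense(): the state, without advancing time (a new reading comes with each control period).
- grab_frame(name): name is "scene" or "side" or "wrist"; returns a dict with "pixels" (480x640x3 uint8, red, green, blue), "z_map" (480x640 float32, mm along the optical axis (not along the pixel's ray), 0 where there is no reading), "vertical_fov" (degrees; the focal length in pixels is half the picture's height over the tangent of half this angle, whatever the lens; pixels are square), "cx", "cy" (the principal point, pixels), "dist" ([k1, k2, p1, p2, k3] as OpenCV has them; the pictures are not rectified), "cam_to_world" (4x4, takes a point from camera to world coordinates). Camera axes: x right, y down, z forward; pixel columns grow to the right and rows downward; lengths in mm; the calibration is good to about 2 mm. A picture is of the moment at which its call begins.
- r.sign_off(): hands the job in; it is judged then, once.
The state is a dict: "clock": time; "qpos": joint angles; "qvel": joint speeds; "joint_efforts": joint torques, N m; "eef_pos": TCP position; "tcp_rot": TCP orientation; "contact_force": force on the tool from outside, world axes, zero at the start; "wrist_torque": the same for the moment, N m; "opening": opening from 0.0 (shut) to 1.0 (fully open); "grasp_force": force on a finger pad.
Only numpy, scipy, OpenCV 4.12 (cv2) and the standard library are available. Lean on these libraries where they do the work, as an engineer would, in place of code of your own. Each camera call takes 0.05 s, during which the arm holds its last target. There are 200 camera calls.

## Working session

There is one attempt and no reset: what is moved stays moved. The work goes in short steps, Python scripts to look and compute and a shell command to move; the robot and the scene stay as the last step left them, time stands still between calls to the robot, and variables do not carry over. Pictures are saved under pics/ and viewed, at most 14 in all, crops included, and the job is handed in when it is done.

```bash
ls; mkdir -p pics
cat > h.py <<'E'
import numpy as np, cv2
from rig import r, grab_frame
def save(name,fn,crop=None,s=1):
    f=grab_frame(name); im=f["pixels"][:,:,::-1]
    np.savez('last_'+name+'.npz',**f)
    if crop: x0,y0,x1,y1=crop; im=im[y0:y1,x0:x1]
    im=cv2.resize(im,None,fx=s,fy=s,interpolation=cv2.INTER_CUBIC)
    cv2.imwrite('pics/'+fn,im); return f
def load(name): return dict(np.load('last_'+name+'.npz'))
def ray(f,u,v):
    F=240/np.tan(np.radians(float(f["vertical_fov"]))/2)
    K=np.array([[F,0,float(f["cx"])],[0,F,float(f["cy"])],[0,0,1]])
    p=cv2.undistortPoints(np.array([[[u,v]]],float),K,np.array(f["dist"],float))[0,0]
    T=np.array(f["cam_to_world"]); return T[:3,3],T[:3,:3]@np.array([p[0],p[1],1])
def at_z(f,u,v,z):
    o,d=ray(f,u,v); return o+d*(z-o[2])/d[2]
def at_d(f,u,v):
    o,d=ray(f,u,v); return o+d*float(f["z_map"][int(round(v)),int(round(u))])
E
python3 - <<'E'
from h import *
print({k:np.round(v,3) if not isinstance(v,dict) else v for k,v in r.sense().items()})
for n in("scene","side"):
    f=save(n,n+'0.png'); print(n,f["vertical_fov"],f["dist"],np.round(f["cam_to_world"],2).tolist())
E
```

```text
pics
{'clock': np.float64(0.0), 'qpos': array([ 1.297,  0.354,  1.634,  0.   ,  1.155, -0.002]), 'qvel': array([ 0.001,  0.001,  0.002, -0.001, -0.001, -0.001]), 'joint_efforts': array([-1.0000e-03, -6.0523e+01, -3.4207e+01, -0.0000e+00,  9.0000e-03,
       -0.0000e+00]), 'eef_pos': array([167.667, 601.626, 252.542]), 'tcp_rot': array([-3.14, -0.  ,  2.87]), 'contact_force': array([-0.255,  0.181,  0.224]), 'wrist_torque': array([ 0.021, -0.012,  0.026]), 'grasp_force': np.float64(0.0), 'opening': np.float64(1.002)}
scene 51.45508515443976 [-0.04961676  0.          0.          0.          0.        ] [[0.56, -0.58, 0.59, -155.05], [-0.83, -0.39, 0.4, -461.55], [-0.0, -0.71, -0.7, 975.04], [0.0, 0.0, 0.0, 1.0]]
side 55.37533703156416 [-0.12091655  0.          0.          0.          0.        ] [[-0.84, -0.35, 0.4, 158.27], [-0.54, 0.57, -0.62, 516.22], [-0.01, -0.74, -0.67, 756.0], [0.0, 0.0, 0.0, 1.0]]
```

View pics/scene0.png

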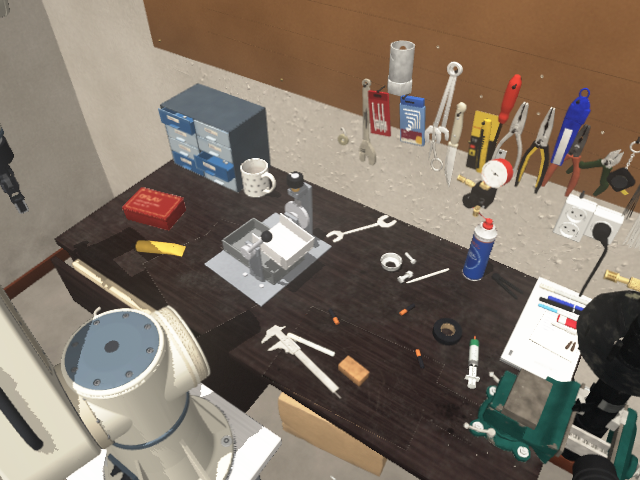

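View pics/side0.png

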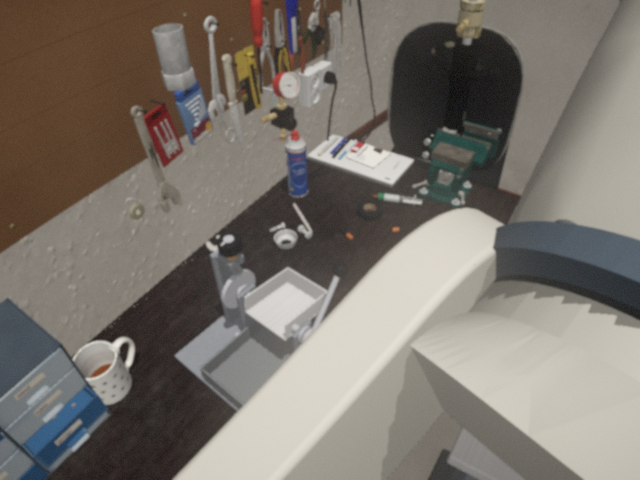

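The scene picture shows three orange battery ends, at about (336,320), (404,311) and (418,352). The stand is at about (268,255), the lever ball at (266,237) and the knob at (295,178). I'll enlarge these areas.

Run:
```python
from h import *
f=load("scene"); im=f["pixels"][:,:,::-1].copy()
a=im[290:380,310:450]; a=(255*(a/255.)**0.5).astype('uint8')
b=im[165:305,200:340]
a=cv2.resize(a,(700,450),interpolation=cv2.INTER_CUBIC)
cv2.imwrite('pics/a.png',a); cv2.imwrite('pics/b.png',cv2.resize(b,(560,560),interpolation=cv2.INTER_CUBIC))
hsv=cv2.cvtColor(im,cv2.COLOR_BGR2HSV)
m=cv2.inRange(hsv,(4,150,120),(16,255,255))
n,l,s,c=cv2.connectedComponentsWithStats(m)
for i in range(1,n):
    if s[i,4]>5: print(s[i],c[i].round(1),at_z(f,*c[i],8).round(0),at_d(f,*c[i]).round(0))
```

```text
[499  74  22  41  55] [506.6  91.8] [1765.  -58.    8.] [ 820. -257.  484.]
[519  80   3  11  11] [520.4  85. ] [1854.  -85.    8.] [ 828. -277.  502.]
[502 101  14  23  28] [509.1 113. ] [1610. -120.    8.] [ 851. -267.  424.]
[566 155  15  22  77] [575.6 163.8] [1420. -412.    8.] [ 832. -431.  369.]
[550 165   6   6  24] [552.1 167.1] [1357. -351.    8.] [ 832. -390.  344.]
[125 188  55  29 240] [149.9 202.8] [497. 602.   8.] [467. 554.  52.]
[148 190   4   3  10] [149.5 191. ] [535. 646.   8.] [503. 595.  52.]
[154 192   4   2   7] [155.7 192.4] [540. 625.   8.] [510. 578.  50.]
[161 193   4   3   9] [162.4 194.1] [546. 601.   8.] [516. 556.  50.]
[166 195   7   3  13] [169.  195.9] [552. 578.   8.] [520. 532.  51.]
[399 309   8   6  30] [402.6 311.7] [ 559. -215.    8.] [ 557. -215.   11.]
[333 317   6   8  34] [335.6 320.2] [448. -94.   8.] [447. -95.  10.]
[474 336   2   3   6] [474.5 337. ] [ 587. -387.    8.] [ 583. -388.   13.]
[415 349   6   8  31] [417.6 352.3] [ 476. -296.    8.] [ 475. -296.   10.]
```

View pics/a.png

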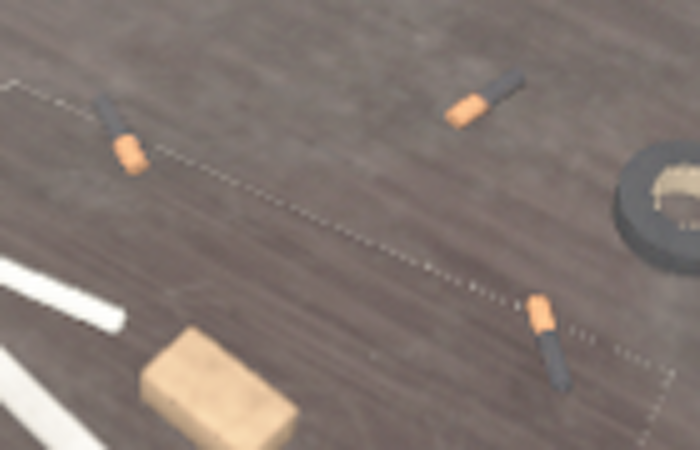

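View pics/b.png

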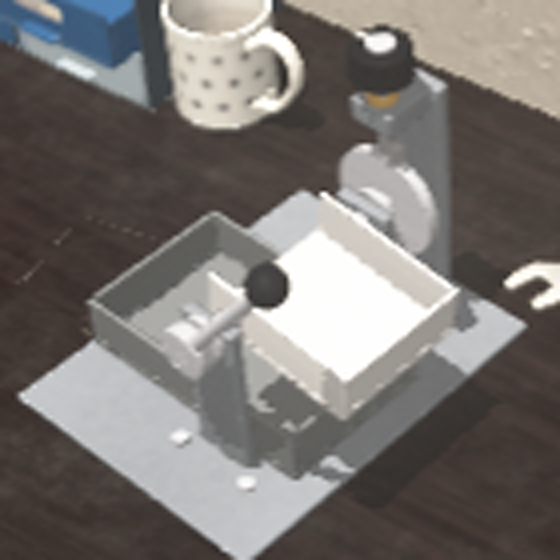

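Crop a puts the batteries at, in full-picture pixels: B0 from (330,309.6) to (336.8,324), B1 from (400.4,313.6) to (414,305), and B2 from (417.6,349.6) to (422.4,367). Crop b puts the knob top at (295,176) and the ball at (267,236). The pan is level with its lip facing left.

Run:
```python
from h import *
f=load("scene")
for n,a,b in(("B0",(330,309.6),(336.8,324)),("B1",(400.4,313.6),(414,305.2)),("B2",(417.6,349.6),(422.4,367))):
    p,q=at_z(f,*a,6),at_z(f,*b,6); d=q-p
    print(n,((p+q)/2).round(1),np.linalg.norm(d).round(1),"angle",np.degrees(np.arctan2(d[1],d[0])).round(1))
k=at_z(f,295,175.8,242); b=at_z(f,267,236.2,218.5)
print("knob",k,at_d(f,295,176),"ball",b,at_d(f,267,236))
c=lambda u,v:(200+u/4,165+v/4)
for n,p in(("L",(22,397)),("R",(526,325)),("N",(245,558))): print("plate",n,at_z(f,*c(*p),4).round(1),at_d(f,*c(*p)).round(1))
d=(k-b)[:2]; loc=np.array([177,78.7]); th=np.arctan2(d[1],d[0])-np.arctan2(loc[1],loc[0])
print(np.linalg.norm(d),np.hypot(*loc),np.degrees(th))
x=np.array([np.cos(th),np.sin(th)]); y=np.array([-x[1],x[0]])
o=((k[:2]-89*x)+(b[:2]+88*x+78.7*y))/2; print("stand o",o,"x",x)
print("pan floor",o-40*y, "depth floor pts",at_d(f,*c(345,300)),at_d(f,*c(300,270)))
for n,z in(("tape",(447,331)),): print(n,at_z(f,*z,9))
```

```text
B0 [454.5 -83.2   6. ] 45.3 angle -125.8
B1 [ 573. -220.    6.] 44.1 angle -21.0
B2 [ 466.7 -306.4    6. ] 45.1 angle -140.1
knob [603.93802852 128.69613408 242.        ] [599.16385331 125.01202303 246.00032151] ball [420.71550936  71.20461772 218.5       ] [411.65443599  62.75763954 231.03866393]
plate L [409.2 291.3   4. ] [409.2 291.3   4. ]
plate R [651.7  51.3   4. ] [655.9  53.9  -1.1]
plate N [387.6  84.3   4. ] [386.9  83.7   5.2]
192.03063812645007 193.7077437791272 -6.550697620786914
stand o [516.31917265 139.10051271] x [ 0.9934713  -0.11408232]
pan floor [511.75587978  99.36166071] depth floor pts [529.59799154 108.30302726  96.83117074] [530.30482757 143.97440591 103.18252507]
tape [ 565.99403026 -327.04870579    9.        ]
```

Measured lengths (45, 192) match the given sizes, and the stand yaw is about -6.5°. Next is a small planner. I'll then raise and rotate the tool for B0.

```bash
cat > plan.py <<'E'
import sys, numpy as np
from scipy.spatial.transform import Rotation as R
from rig import r
# usage: plan.py x y z yaw : shifts in tool axes / 25 mm, before and after the turn
x,y,z,yaw=map(float,sys.argv[1:5]); s=r.sense()
Rm=R.from_euler('xyz',s["tcp_rot"]).as_matrix(); p=np.array(s["eef_pos"])
w=np.radians(yaw); Rt=np.array([[np.cos(w),np.sin(w),0],[np.sin(w),-np.cos(w),0],[0,0,-1]])
d=(np.array([x,y,z])-p)/25
rv=R.from_matrix(Rm.T@Rt).as_rotvec()/np.pi
print("t",round(s["clock"],2),"pos",p.round(1),"yaw",np.degrees(s["tcp_rot"][2]).round(1),"open",round(float(s["opening"]),2),"grip",round(float(s["grasp_force"]),1),"F",np.round(s["contact_force"],1),"q6",round(float(s["qpos"][5]),2))
print("turn",rv.round(4),"shift now",(Rm.T@d).round(3),"shift after",(Rt.T@d).round(3))
E
python3 -m inch '[[0,0,0.0383,0,0,-0.25,0],[0,0,0.0383,0,0,-0.25,0],[0,0,0.0383,0,0,-0.25,0],[0,0,0.0383,0,0,-0.25,0],[0,0,0.0383,0,0,-0.25,0],[0,0,0.0383,0,0,-0.25,0],[0,0,0.0383,0,0,-0.25,0],[0,0,0.0383,0,0,-0.25,0]]' 60
python3 -m inch '[[0,0,0.0383,0,0,-0.25,0],[0,0,0.0383,0,0,-0.25,0],[0,0,0.0383,0,0,-0.25,0],[0,0,0.0383,0,0,-0.25,0],[0,0,0.0383,0,0,-0.25,0],[0,0,0.0383,0,0,-0.25,0],[0,0,0.0383,0,0,-0.25,0],[0,0,0.0383,0,0,-0.25,0]]'
python3 -m inch '[[0,0,0,0,0,0,0]]'
python3 plan.py 440 -100 330 54.2
```

```text
clock: 0.77
eef_pos: [167.7, 601.8, 303.1]
tcp_rot: [-3.141, 0.001, 1.901]
contact_force: [0.7, -0.1, -0.7]
opening: 1.0
grasp_force: 0.0
clock: 1.43
eef_pos: [167.7, 601.8, 353.1]
tcp_rot: [3.141, 0.001, 0.939]
contact_force: [-1.2, 0.3, 0.4]
opening: 1.002
grasp_force: 0.0
clock: 1.52
eef_pos: [167.9, 602.4, 354.2]
tcp_rot: [-3.141, -0.001, 0.939]
contact_force: [0.5, 0.9, 0.5]
opening: 1.001
grasp_force: 0.0
t 1.52 pos [167.9 602.4 354.2] yaw 53.8 open 1.0 grip 0.0 F [0.5 0.9 0.5] q6 1.93
turn [-0.0001 -0.0004 -0.0022] shift now [-16.246  25.376   0.938] shift after [-16.419  25.263   0.968]
```

```bash
python3 -m inch '[[0,0,0,-0.58,0.906,0,0.3],[0,0,0,-0.58,0.906,0,0.3],[0,0,0,-0.58,0.906,0,0.3],[0,0,0,-0.58,0.906,0,0.3],[0,0,0,-0.58,0.906,0,0.3],[0,0,0,-0.58,0.906,0,0.3],[0,0,0,-0.58,0.906,0,0.3],[0,0,0,-0.58,0.906,0,0.3]]' >/dev/null
python3 -m inch '[[0,0,0,-0.58,0.906,0,0.3],[0,0,0,-0.58,0.906,0,0.3],[0,0,0,-0.58,0.906,0,0.3],[0,0,0,-0.58,0.906,0,0.3],[0,0,0,-0.58,0.906,0,0.3],[0,0,0,-0.58,0.906,0,0.3],[0,0,0,-0.58,0.906,0,0.3],[0,0,0,-0.58,0.906,0,0.3]]' >/dev/null
python3 -m inch '[[0,0,0,-0.58,0.906,0,0.3],[0,0,0,-0.58,0.906,0,0.3],[0,0,0,-0.58,0.906,0,0.3],[0,0,0,-0.58,0.906,0,0.3],[0,0,0,-0.58,0.906,0,0.3],[0,0,0,-0.58,0.906,0,0.3],[0,0,0,-0.58,0.906,0,0.3],[0,0,0,-0.58,0.906,0,0.3]]' >/dev/null
python3 -m inch '[[0,0,0,-0.58,0.906,0,0.3],[0,0,0,-0.58,0.906,0,0.3],[0,0,0,-0.58,0.906,0,0.3],[0,0,0,-0.58,0.906,0,0.3],[0,0,0,0,0,0,0.3],[0,0,0,0,0,0,0.3]]' >/dev/null
python3 plan.py 440 -100 330 54.2
python3 - <<'E'
from h import *
f=save("wrist","w1.png"); print(f["vertical_fov"],f["dist"],np.round(f["cam_to_world"],2).tolist())
im=f["pixels"][:,:,::-1]; g=(255*(im/255.)**0.6).astype('uint8'); cv2.imwrite('pics/w1.png',g)
hsv=cv2.cvtColor(im,cv2.COLOR_BGR2HSV)
m=cv2.inRange(hsv,(4,150,100),(16,255,255)); n,l,s,c=cv2.connectedComponentsWithStats(m)
for i in range(1,n):
    if s[i,4]>20: print(s[i],c[i].round(1),at_z(f,*c[i],8).round(0),at_d(f,*c[i]).round(0))
E
```

```text
t 4.02 pos [443.6 -99.4 352.6] yaw 54.2 open 0.7 grip 0.0 F [0.1 0.5 0.3] q6 0.4
turn [-0.0004  0.0001 -0.0001] shift now [-0.102 -0.102  0.902] shift after [-0.103 -0.103  0.902]
58.81014590856596 [0.0316538 0.        0.        0.        0.       ] [[0.81, -0.56, -0.17, 485.17], [-0.59, -0.78, -0.23, -40.2], [-0.0, 0.29, -0.96, 473.21], [0.0, 0.0, 0.0, 1.0]]
[310 170  10  16 155] [314.5 177.5] [446. -96.   8.] [446. -96.  11.]
[451 199  18  14 120] [459.2 205.2] [ 558. -215.    8.] [ 558. -215.    9.]
[426 294  13  16  99] [432.1 301.1] [ 473. -297.    8.] [ 473. -296.   10.]
[546 309  10  11  56] [550.4 313.9] [ 578. -392.    8.] [ 578. -390.   11.]
```

View pics/w1.png

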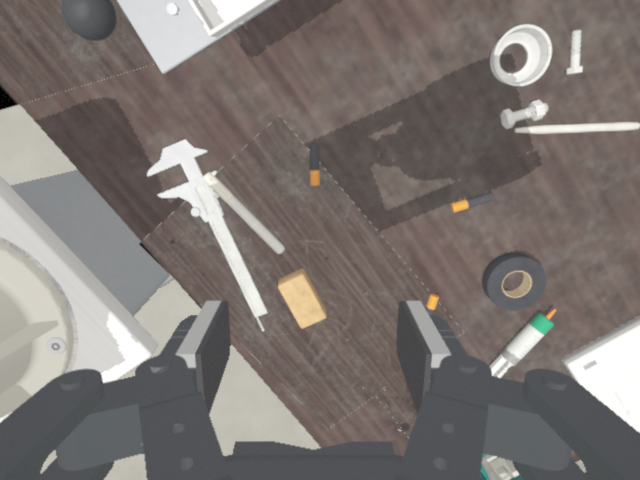

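The wrist view shows B0 upright at (314,146)–(315,186), B1 at (452,209)–(493,199), and B2's orange end at (432,301) partly behind a finger. No fourth battery shows. I'll go to B0.

```bash
python3 - <<'E'
from h import *
f=load("wrist")
for n,a,b in(("B0",(314.5,145.5),(315,186)),("B1",(452,208),(493,198.5))):
    p,q=at_z(f,*a,5),at_z(f,*b,5); d=q-p
    print(n,((p+q)/2).round(1),np.linalg.norm(d).round(1),"angle",np.degrees(np.arctan2(d[1],d[0])).round(1))
E
python3 plan.py 454 -83 90 54.2
```

```text
B0 [453.5 -86.6   5. ] 43.7 angle -125.1
B1 [ 571.5 -223.     5. ] 45.4 angle -22.2
t 4.07 pos [443.3 -98.6 352.6] yaw 54.2 open 0.7 grip 0.0 F [-0.6  0.   0.2] q6 0.4
turn [-0.0005  0.0001  0.    ] shift now [ 7.6000e-01 -2.0000e-03  1.0506e+01] shift after [ 0.757 -0.018 10.506]
```

```bash
python3 -m inch '[[0,0,0,0.1,0.005,0.88,0.5],[0,0,0,0.1,0.005,0.88,0.5],[0,0,0,0.1,0.005,0.88,0.5],[0,0,0,0.1,0.005,0.88,0.5],[0,0,0,0.1,0,0.88,0.5],[0,0,0,0.1,0,0.88,0.5],[0,0,0,0.1,0,0.88,0.5],[0,0,0,0,0,0.88,0.5]]' >/dev/null
python3 -m inch '[[0,0,0,0,0,0.88,0.5],[0,0,0,0,0,0.88,0.5],[0,0,0,0,0,0.88,0.5],[0,0,0,0,0,0.82,0.5],[0,0,0,0,0,0,0.5],[0,0,0,0,0,0,0.5]]' >/dev/null
cat > batt.py <<'E'
from h import *
import sys
# find batteries in the wrist view: orange blob + dark body at z=5
f=save("wrist",sys.argv[1]); im=f["pixels"][:,:,::-1]
cv2.imwrite('pics/'+sys.argv[1],(255*(im/255.)**0.6).astype('uint8'))
m=cv2.inRange(cv2.cvtColor(im,cv2.COLOR_BGR2HSV),(4,150,100),(16,255,255)); n,l,s,c=cv2.connectedComponentsWithStats(m)
for i in range(1,n):
    if s[i,4]>20:
        (cx,cy),(w,h),a=cv2.minAreaRect(np.argwhere(l==i)[:,::-1].astype(np.float32))
        print(s[i],c[i].round(1),at_z(f,*c[i],8).round(1),at_d(f,*c[i]).round(1),"rect",round(w),round(h),round(a))
E
python3 batt.py w2.png; python3 plan.py 454 -85 25 54.5
```

```text
[309 273  20  32 556] [318.5 288.6] [446.  -96.5   8. ] [446.5 -95.7  10.2] rect 31 19 90
[601 330  39  27 300] [614.8 340. ] [ 555.5 -210.7    8. ] [ 555.4 -210.3    8.4] rect 22 38 49
t 5.28 pos [454.3 -84.   91.3] yaw 54.2 open 0.5 grip 0.0 F [ 0.5 -0.6 -0.1] q6 0.44
turn [-0.0001  0.     -0.0015] shift now [-0.04   0.013  2.653] shift after [-0.04   0.012  2.653]
```

View pics/w2.png

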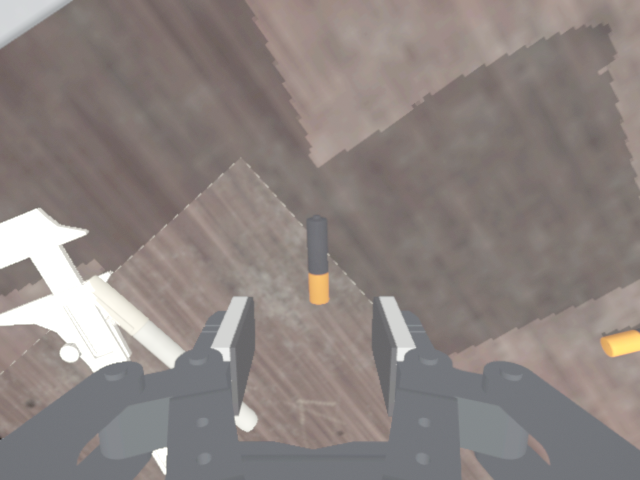

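The view shows B0 centred under the gripper, spanning (317,215)–(319,304), and its computed centre matches the TCP. I'll descend, grip and lift.

```bash
python3 -m inch '[[0,0,0,0,0,0.6,0.55],[0,0,0,0,0,0.6,0.55],[0,0,0,0,0,0.6,0.55],[0,0,0,0,0,0.5,0.55],[0,0,0,0,0,0.35,0.55],[0,0,0,0,0,0,0.55],[0,0,0,0,0,0,0.55]]'
python3 -m inch '[[0,0,0,0,0,0,1],[0,0,0,0,0,0,1],[0,0,0,0,0,0,1],[0,0,0,0,0,0,1],[0,0,0,0,0,0,1],[0,0,0,0,0,0,1]]'
python3 plan.py 454 -85 215 83.5
```

```text
clock: 5.87
eef_pos: [454.8, -84.7, 25.2]
tcp_rot: [3.141, -0.0, 0.945]
contact_force: [-0.8, -0.3, -0.0]
opening: 0.451
grasp_force: 0.0
clock: 6.37
eef_pos: [455.0, -84.8, 25.6]
tcp_rot: [3.14, -0.001, 0.945]
contact_force: [-2.2, 1.3, 9.6]
opening: 0.092
grasp_force: 58.9
t 6.37 pos [455.  -84.8  25.6] yaw 54.1 open 0.09 grip 58.9 F [-2.2  1.3  9.6] q6 0.44
turn [ 5.000e-04 -1.000e-04 -1.632e-01] shift now [-0.026 -0.018 -7.577] shift after [-0.013 -0.04  -7.577]
```

```bash
python3 -m inch '[[0,0,0,0,0,-0.4,1],[0,0,0,0,0,-0.8,1],[0,0,-0.0327,0,0,-0.8,1],[0,0,-0.0327,0,0,-0.8,1],[0,0,-0.0327,0,0,-0.8,1],[0,0,-0.0327,0,0,-0.8,1],[0,0,-0.0327,0,0,-0.8,1],[0,0,0,0,0,-0.8,1]]'
python3 -m inch '[[0,0,0,0,0,-0.8,1],[0,0,0,0,0,-0.7,1],[0,0,0,0,0,0,1],[0,0,0,0,0,0,1]]'
python3 plan.py 493.6 81.3 215 83.5
```

```text
clock: 7.03
eef_pos: [454.2, -84.7, 176.5]
tcp_rot: [3.141, 0.0, 1.465]
contact_force: [0.3, 0.1, 1.0]
opening: 0.098
grasp_force: 59.0
clock: 7.37
eef_pos: [454.8, -84.8, 213.4]
tcp_rot: [3.139, 0.0, 1.458]
contact_force: [-0.2, 0.3, -0.5]
opening: 0.096
grasp_force: 59.0
t 7.37 pos [454.8 -84.8 213.4] yaw 83.6 open 0.1 grip 59.0 F [-0.2  0.3 -0.5] q6 -0.08
turn [0.0009 0.0001 0.0003] shift now [ 6.776  0.795 -0.064] shift after [ 6.777  0.789 -0.064]
```

```bash
python3 -m inch '[[0,0,0,0.847,0.099,0,1],[0,0,0,0.847,0.099,0,1],[0,0,0,0.847,0.099,0,1],[0,0,0,0.847,0.099,0,1],[0,0,0,0.847,0.099,0,1],[0,0,0,0.847,0.099,0,1],[0,0,0,0.847,0.099,0,1],[0,0,0,0.847,0.099,0,1]]' >/dev/null
python3 -m inch '[[0,0,0,0,0,0,1],[0,0,0,0,0,0,1],[0,0,0,0,0,0,1]]'
python3 batt.py w3.png;  python3 plan.py 493.6 81.3 130 83.5
```

```text
clock: 8.28
eef_pos: [492.3, 81.0, 211.2]
tcp_rot: [-3.14, 0.001, 1.459]
contact_force: [-0.3, 0.1, -0.3]
opening: 0.093
grasp_force: 59.0
[302 340  23  40 815] [313.1 360.2] [476.  -50.9   8. ] [489.8  68.3 196.8] rect 39 22 90
t 8.33 pos [492.4  80.7 211.4] yaw 83.5 open 0.1 grip 59.0 F [-0.   0.3  0.1] q6 0.27
turn [-0.0004  0.0002  0.0002] shift now [0.033 0.05  3.257] shift after [0.031 0.045 3.257]
```

View pics/w3.png

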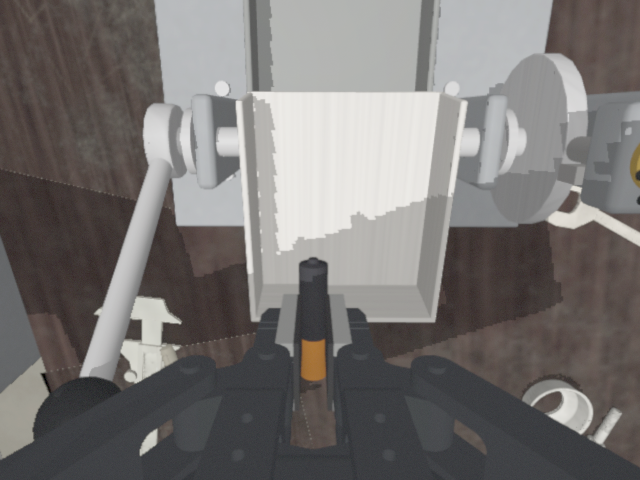

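Run:
```python
from h import *
f=load("wrist"); o=np.array([516.3,139.1]); x=np.array([.9935,-.114]); y=np.array([.114,.9935])
loc=lambda p:(np.array([(p[:2]-o)@x,(p[:2]-o)@y,p[2]])).round(1)
for n,u,v in(("lipL",258,97),("lipR",434,97),("fl",347,200),("backL in",268,287),("backR in",424,283),("ball",90,420),("back wall top",342,316)):
    print(n,loc(at_d(f,u,v)))
```

```text
lipL [-46.4  19.5 104.1]
lipR [ 42.8  19.5 103.1]
fl [  0.7 -35.   95.2]
backL in [-45.9 -89.8  91.1]
backR in [ 45.  -81.1 105.4]
ball [-63.5 -47.9 258.4]
back wall top [ -9.2 -48.8 210.7]
```

```bash
python3 -m inch '[[0,0,0,0.015,0.025,0.65,1],[0,0,0,0.015,0.025,0.65,1],[0,0,0,0,0,0.65,1],[0,0,0,0,0,0.65,1],[0,0,0,0,0,0.65,1],[0,0,0,0,0,0,1],[0,0,0,0,0,0,0.72],[0,0,0,0,0,0,0.72]]'
python3 -m inch '[[0,0,0,0,0,0,0.72],[0,0,0,0,0,0,0.72],[0,0,0,0,0,0,0.72],[0,0,0,0,0,-0.6,0.72],[0,0,0,0,0,-0.8,0.72],[0,0,0,0,0,-0.8,0.72],[0,0,0,0,0,-0.8,0.72],[0,0,0,0,0,-0.8,0.72]]'
python3 -m inch '[[0,0,0,0,0,-0.8,0.6],[0,0,0,0,0,-0.8,0.6],[0,0,0,0,0,0,0.6]]'
python3 batt.py w4.png;  python3 plan.py 572.2 -221.5 215 -22; python3 plan.py 572.2 -221.5 215 158
```

```text
clock: 9.0
eef_pos: [494.7, 81.6, 131.5]
tcp_rot: [3.141, -0.0, 1.458]
contact_force: [-0.6, -0.2, 1.0]
opening: 0.278
grasp_force: 0.0
clock: 9.67
eef_pos: [494.4, 82.1, 227.1]
tcp_rot: [3.141, -0.0, 1.458]
contact_force: [0.5, 1.3, -0.1]
opening: 0.278
grasp_force: 0.0
clock: 9.92
eef_pos: [496.4, 82.4, 270.0]
tcp_rot: [3.135, -0.002, 1.458]
contact_force: [1.0, 0.4, 0.1]
opening: 0.401
grasp_force: 0.0
[301 233  13  20 240] [306.9 242.4] [486.4  39.6   8. ] [490.3  67.5 100.7] rect 19 12 90
t 9.97 pos [495.6  82.2 268.1] yaw 83.6 open 0.4 grip 0.0 F [-0.3 -0.  -1.2] q6 0.27
turn [ 0.0006 -0.0016  0.5865] shift now [-11.732   4.397   2.128] shift after [ 7.392 10.118  2.123]
t 9.97 pos [495.6  82.2 268.1] yaw 83.6 open 0.4 grip 0.0 F [-0.3 -0.  -1.2] q6 0.27
turn [ 0.0015  0.0006 -0.4135] shift now [-11.732   4.397   2.128] shift after [ -7.392 -10.118   2.123]
```

View pics/w4.png

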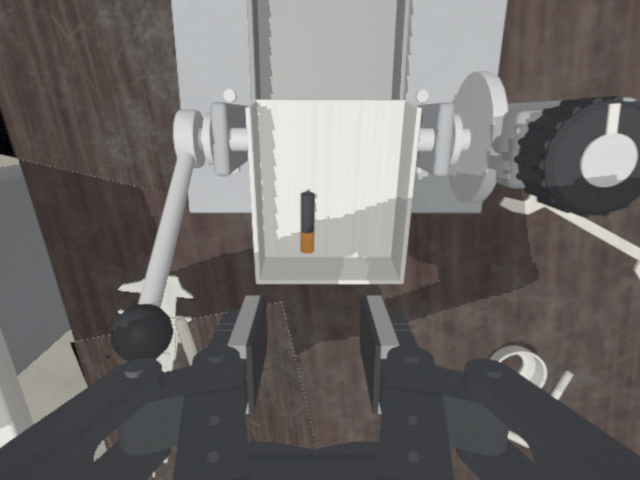

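B0 lies in the pan at (307,222). Next is B1.

```bash
python3 -m inch '[[0,0,0,-0.9,0.338,0,0.5],[0,0,0,-0.9,0.338,0,0.5],[0,0,0,-0.9,0.338,0,0.5],[0,0,0,-0.9,0.338,0,0.5],[0,0,0,-0.9,0.338,0,0.5],[0,0,0,-0.9,0.338,0,0.5],[0,0,0,-0.9,0.338,0,0.5],[0,0,0,-0.9,0.338,0,0.5]]' >/dev/null
python3 -m inch '[[0,0,0,-0.9,0.338,0,0.5],[0,0,0,-0.9,0.338,0,0.5],[0,0,0,-0.9,0.338,0,0.5],[0,0,0,-0.9,0.338,0,0.5],[0,0,0,-0.9,0.338,0,0.5],[0,0,-0.0376,0,0,0.65,0.5],[0,0,-0.0376,0,0,0.65,0.5],[0,0,-0.0376,0,0,0.65,0.5]]' >/dev/null
python3 -m inch '[[0,0,-0.0376,0,0,0.65,0.5],[0,0,-0.0376,0,0,0.65,0.5],[0,0,-0.0376,0,0,0.65,0.5],[0,0,-0.0376,0,0,0.65,0.5],[0,0,-0.0376,0,0,0.65,0.5],[0,0,-0.0376,0,0,0.65,0.5],[0,0,-0.0376,0,0,0.65,0.5],[0,0,-0.0376,0,0,0.65,0.5]]' >/dev/null
python3 -m inch '[[0,0,0,0,0,0,0.5],[0,0,0,0,0,0,0.5]]' >/dev/null
python3 batt.py w5.png;  python3 plan.py 572.2 -221.5 26 158
```

```text
[100 209  12  19  89] [106.  218.7] [ 509.3 -302.2    8. ] [ 509.4 -304.3    4.2] rect 5 20 27
[301 226  22  36 136] [311.6 237.7] [ 555.  -215.2    8. ] [ 554.4 -215.    10.3] rect 35 21 86
[ 13 388  21  19  36] [ 21.2 394.4] [ 576.9 -391.7    8. ] [ 576.  -389.3   10.3] rect 25 4 37
t 12.18 pos [ 570.4 -220.8   86.8] yaw 157.8 open 0.5 grip 0.0 F [ 0.1  0.  -0.1] q6 -1.55
turn [-0.     -0.0003 -0.0013] shift now [-7.900e-02  1.000e-03  2.431e+00] shift after [-7.700e-02  1.000e-03  2.431e+00]
```

View pics/w5.png

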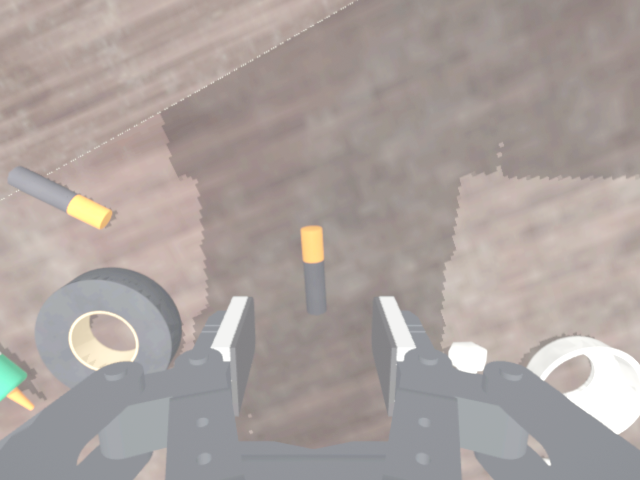

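B1 is centred at (314,270). B2 has moved and now lies at (14,176)–(106,218). I'll compute both.

Run:
```python
from h import *
f=load("wrist")
for n,a,b in(("B1",(312,227.5),(316,312.5)),("B2",(13,175),(107,218))):
    p,q=at_z(f,*a,5),at_z(f,*b,5); d=q-p
    print(n,((p+q)/2).round(1),np.linalg.norm(d).round(1),"angle",np.degrees(np.arctan2(d[1],d[0])).round(1))
```

```text
B1 [ 572.6 -221.1    5. ] 45.7 angle -19.7
B2 [ 492.1 -317.9    5. ] 45.1 angle 40.7
```

```bash
python3 -m inch '[[0,0,-0.007,-0.04,0,0.5,0.55],[0,0,-0.007,-0.04,0,0.5,0.55],[0,0,0,0,0,0.5,0.55],[0,0,0,0,0,0.5,0.55],[0,0,0,0,0,0.4,0.55],[0,0,0,0,0,0,0.55],[0,0,0,0,0,0,0.55]]'
python3 -m inch '[[0,0,0,0,0,0,1],[0,0,0,0,0,0,1],[0,0,0,0,0,0,1],[0,0,0,0,0,0,1],[0,0,0,0,0,0,1],[0,0,0,0,0,0,1]]'
python3 -m inch '[[0,0,0,0,0,-0.4,1],[0,0,0,0,0,-0.8,1],[0,0,0.0387,0,0,-0.8,1],[0,0,0.0387,0,0,-0.8,1],[0,0,0.0387,0,0,-0.8,1],[0,0,0.0387,0,0,-0.8,1],[0,0,0.0387,0,0,-0.8,1],[0,0,0.0387,0,0,-0.8,1]]'
python3 -m inch '[[0,0,0.0387,0,0,-0.8,1],[0,0,0.0387,0,0,-0.8,1],[0,0,0.0387,0,0,0,1],[0,0,0.0387,0,0,0,1],[0,0,0.0387,0,0,0,1],[0,0,0,0,0,0,1],[0,0,0,0,0,0,1]]'
python3 plan.py 525.4 77.7 215 83.5
```

```text
clock: 12.77
eef_pos: [572.0, -221.5, 26.0]
tcp_rot: [3.142, -0.002, 2.801]
contact_force: [0.2, 0.1, 0.4]
opening: 0.452
grasp_force: 0.0
clock: 13.27
eef_pos: [573.1, -221.9, 27.9]
tcp_rot: [-3.142, 0.001, 2.802]
contact_force: [-1.6, 0.3, 6.1]
opening: 0.088
grasp_force: 59.3
clock: 13.93
eef_pos: [572.4, -221.6, 178.7]
tcp_rot: [3.141, 0.0, 2.066]
contact_force: [0.1, 0.0, -1.6]
opening: 0.093
grasp_force: 58.7
clock: 14.52
eef_pos: [572.4, -221.6, 217.5]
tcp_rot: [3.141, 0.0, 1.468]
contact_force: [0.7, 0.1, -0.7]
opening: 0.092
grasp_force: 58.7
t 14.52 pos [ 572.4 -221.6  217.5] yaw 84.1 open 0.09 grip 58.7 F [ 0.7  0.1 -0.7] q6 -0.27
turn [0.     0.     0.0034] shift now [11.717 -3.099  0.097] shift after [11.683 -3.224  0.098]
```

```bash
python3 -m inch '[[0,0,0,0.9,-0.243,0,1],[0,0,0,0.9,-0.243,0,1],[0,0,0,0.9,-0.243,0,1],[0,0,0,0.9,-0.243,0,1],[0,0,0,0.9,-0.243,0,1],[0,0,0,0.9,-0.243,0,1],[0,0,0,0.9,-0.243,0,1],[0,0,0,0.9,-0.243,0,1]]' >/dev/null
python3 -m inch '[[0,0,0.0034,0.9,-0.243,0,1],[0,0,0,0.9,-0.243,0,1],[0,0,0,0.9,-0.243,0,1],[0,0,0,0.9,-0.243,0,1],[0,0,0,0.9,-0.243,0,1],[0,0,0,0,0,0,1],[0,0,0,0,0,0,1]]' 
python3 plan.py 525.4 77.7 130 83.5
```

```text
clock: 15.77
eef_pos: [525.9, 78.5, 217.1]
tcp_rot: [-3.142, 0.0, 1.459]
contact_force: [-0.9, -1.1, -0.1]
opening: 0.094
grasp_force: 58.7
t 15.77 pos [525.9  78.5 217.1] yaw 83.6 open 0.09 grip 58.7 F [-0.9 -1.1 -0.1] q6 0.26
turn [-0.      0.      0.0006] shift now [-0.035 -0.017  3.486] shift after [-0.036 -0.017  3.486]
```

```bash
python3 -m inch '[[0,0,0,0,0,0.7,1],[0,0,0,0,0,0.7,1],[0,0,0,0,0,0.7,1],[0,0,0,0,0,0.7,1],[0,0,0,0,0,0.65,1],[0,0,0,0,0,0,1],[0,0,0,0,0,0,0.72],[0,0,0,0,0,0,0.72]]'
python3 -m inch '[[0,0,0,0,0,0,0.72],[0,0,0,0,0,0,0.72],[0,0,0,0,0,0,0.72],[0,0,0,0,0,-0.6,0.72],[0,0,0,0,0,-0.8,0.72],[0,0,0,0,0,-0.8,0.72],[0,0,0,0,0,-0.8,0.72],[0,0,0,0,0,-0.8,0.72]]' >/dev/null
python3 -m inch '[[0,0,0,0,0,-0.8,0.6],[0,0,0,0,0,-0.8,0.6],[0,0,0,0,0,0,0.6]]'
python3 batt.py w6.png;  python3 plan.py 492 -318 90 40.7
```

```text
clock: 16.43
eef_pos: [526.8, 77.2, 131.6]
tcp_rot: [3.141, -0.0, 1.454]
contact_force: [0.4, 0.0, 0.1]
opening: 0.278
grasp_force: 0.0
clock: 17.35
eef_pos: [528.1, 78.0, 270.2]
tcp_rot: [3.135, -0.002, 1.454]
contact_force: [-0.2, 1.0, -0.1]
opening: 0.401
grasp_force: 0.0
[302 191  13  26 320] [307.9 203.6] [523.4  72.    8. ] [526.3  91.7 104.3] rect 25 12 90
[257 231  13  21 246] [262.8 241.4] [477.1  41.2   8. ] [491.   67.6 100.7] rect 20 12 90
t 17.4 pos [527.4  77.9 268.2] yaw 83.3 open 0.4 grip 0.0 F [ 0.   0.4 -1. ] q6 0.26
turn [ 0.0013 -0.0009  0.2367] shift now [-15.902   0.408   7.111] shift after [-11.4    11.084   7.128]
```

```bash
python3 -m inch '[[0,0,0,-0.936,0.024,0,0.5],[0,0,0,-0.936,0.024,0,0.5],[0,0,0,-0.936,0.024,0,0.5],[0,0,0,-0.936,0.024,0,0.5],[0,0,0,-0.936,0.024,0,0.5],[0,0,0,-0.936,0.024,0,0.5],[0,0,0,-0.936,0.024,0,0.5],[0,0,0,-0.936,0.024,0,0.5]]' >/dev/null
python3 -m inch '[[0,0,0,-0.936,0.024,0,0.5],[0,0,0,-0.936,0.024,0,0.5],[0,0,0,-0.936,0.024,0,0.5],[0,0,0,-0.936,0.024,0,0.5],[0,0,0,-0.936,0.024,0,0.5],[0,0,0,-0.936,0.024,0,0.5],[0,0,0,-0.936,0.024,0,0.5],[0,0,0,-0.936,0.024,0,0.5]]' >/dev/null
python3 -m inch '[[0,0,0.0296,-0.93,0,0.88,0.5],[0,0,0.0296,0,0,0.88,0.5],[0,0,0.0296,0,0,0.88,0.5],[0,0,0.0296,0,0,0.88,0.5],[0,0,0.0296,0,0,0.88,0.5],[0,0,0.0296,0,0,0.88,0.5],[0,0,0.0296,0,0,0.88,0.5],[0,0,0.0296,0,0,0.88,0.5]]' >/dev/null
python3 -m inch '[[0,0,0,0,0,0,0.5],[0,0,0,0,0,0,0.5]]' >/dev/null
python3 batt.py w7.png;  python3 plan.py 492 -318 26 40.7
```

```text
[313 211  21  35 166] [322.4 224.3] [ 505.1 -307.1    8. ] [ 505.5 -306.7   10.2] rect 34 20 90
[545 210  22  26 135] [555.7 223.2] [ 578.9 -391.7    8. ] [ 578.3 -389.8   11.2] rect 11 30 36
t 19.62 pos [ 489.  -318.2   89.7] yaw 40.9 open 0.5 grip 0.0 F [ 0.5 -0.  -0.1] q6 0.28
turn [-0.0003  0.0001  0.0009] shift now [0.097 0.077 2.548] shift after [0.097 0.074 2.548]
```

View pics/w7.png

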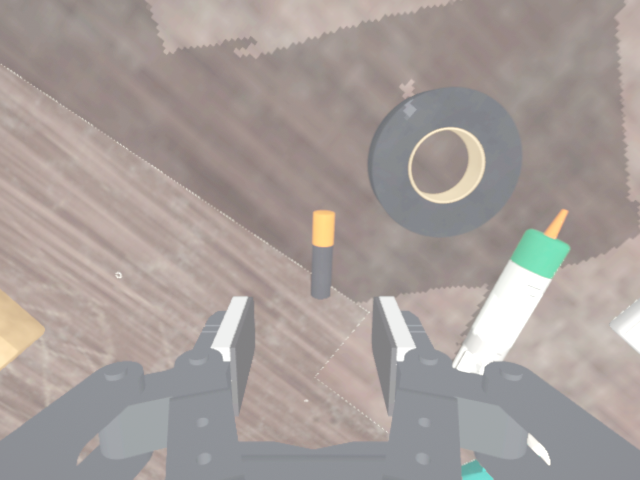

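```bash
python3 - <<'E'
from h import *
f=load("wrist")
for n,a,b in(("B2",(320.5,298),(323.5,211)),):
    p,q=at_z(f,*a,5),at_z(f,*b,5); d=q-p
    print(n,((p+q)/2).round(1),np.linalg.norm(d).round(1),"angle",np.degrees(np.arctan2(d[1],d[0])).round(1))
E
python3 plan.py 491.6 -318.4 26 39.2
```

```text
B2 [ 492.  -318.3    5. ] 46.4 angle 39.3
t 19.62 pos [ 489.  -318.2   89.7] yaw 40.9 open 0.5 grip 0.0 F [ 0.5 -0.  -0.1] q6 0.28
turn [-0.0003  0.0001  0.0092] shift now [0.075 0.078 2.548] shift after [0.076 0.074 2.548]
```

```bash
python3 -m inch '[[0,0,0.009,0.05,0.04,0.5,0.58],[0,0,0,0.04,0.04,0.5,0.58],[0,0,0,0,0,0.5,0.58],[0,0,0,0,0,0.5,0.58],[0,0,0,0,0,0.5,0.58],[0,0,0,0,0,0,0.58],[0,0,0,0,0,0,0.58]]'
python3 -m inch '[[0,0,0,0,0,0,1],[0,0,0,0,0,0,1],[0,0,0,0,0,0,1],[0,0,0,0,0,0,1],[0,0,0,0,0,0,1],[0,0,0,0,0,0,1]]'
python3 -m inch '[[0,0,0,0,0,-0.4,1],[0,0,0,0,0,-0.8,1],[0,0,-0.0351,0,0,-0.8,1],[0,0,-0.0351,0,0,-0.8,1],[0,0,-0.0351,0,0,-0.8,1],[0,0,-0.0351,0,0,-0.8,1],[0,0,-0.0351,0,0,-0.8,1],[0,0,-0.0351,0,0,-0.8,1]]'
python3 -m inch '[[0,0,-0.0351,0,0,-0.8,1],[0,0,0,0,0,-0.8,1],[0,0,0,0,0,0,1],[0,0,0,0,0,0,1]]'
python3 plan.py 513.8 117.2 217 83.5
```

```text
clock: 20.2
eef_pos: [491.5, -318.0, 26.3]
tcp_rot: [-3.14, 0.001, 0.682]
contact_force: [-0.0, 0.1, 0.3]
opening: 0.421
grasp_force: 0.0
clock: 20.7
eef_pos: [492.6, -318.7, 28.0]
tcp_rot: [3.14, -0.0, 0.681]
contact_force: [-0.2, 0.3, 7.1]
opening: 0.091
grasp_force: 59.4
clock: 21.37
eef_pos: [491.9, -318.3, 178.9]
tcp_rot: [3.141, 0.0, 1.348]
contact_force: [-0.1, -0.5, 0.2]
opening: 0.096
grasp_force: 58.7
clock: 21.7
eef_pos: [492.6, -318.7, 218.8]
tcp_rot: [3.139, 0.001, 1.453]
contact_force: [0.1, -0.0, -0.8]
opening: 0.093
grasp_force: 58.7
t 21.7 pos [ 492.6 -318.7  218.8] yaw 83.2 open 0.09 grip 58.7 F [ 0.1 -0.  -0.8] q6 -0.46
turn [ 0.0007  0.0004 -0.0014] shift now [17.415 -1.21   0.047] shift after [17.42  -1.131  0.071]
```

```bash
python3 -m inch '[[0,0,0,0.916,-0.064,0,1],[0,0,0,0.916,-0.064,0,1],[0,0,0,0.916,-0.064,0,1],[0,0,0,0.916,-0.064,0,1],[0,0,0,0.916,-0.064,0,1],[0,0,0,0.916,-0.064,0,1],[0,0,0,0.916,-0.064,0,1],[0,0,0,0.916,-0.064,0,1]]' >/dev/null
python3 -m inch '[[0,0,0,0.916,-0.064,0,1],[0,0,0,0.916,-0.064,0,1],[0,0,0,0.916,-0.064,0,1],[0,0,0,0.916,-0.064,0,1],[0,0,0,0.916,-0.064,0,1],[0,0,0,0.916,-0.064,0,1],[0,0,0,0.916,-0.064,0,1],[0,0,0,0.916,-0.064,0,1]]' >/dev/null
python3 -m inch '[[0,0,0,0.916,-0.064,0,1],[0,0,0,0.916,-0.064,0,1],[0,0,0,0.916,-0.064,0,1],[0,0,0,0,0,0,1],[0,0,0,0,0,0,1]]'
python3 plan.py 513.8 117.2 133 83.5
```

```text
clock: 23.45
eef_pos: [512.2, 117.9, 216.2]
tcp_rot: [-3.14, 0.001, 1.455]
contact_force: [-0.6, 0.4, 0.4]
opening: 0.086
grasp_force: 58.7
t 23.45 pos [512.2 117.9 216.2] yaw 83.4 open 0.09 grip 58.7 F [-0.6  0.4  0.4] q6 0.34
turn [-0.0006  0.0003 -0.0007] shift now [-0.016  0.074  3.328] shift after [-0.019  0.067  3.328]
```

```bash
python3 -m inch '[[0,0,0,0,0.03,0.7,1],[0,0,0,0,0.03,0.7,1],[0,0,0,0,0,0.7,1],[0,0,0,0,0,0.7,1],[0,0,0,0,0,0.5,1],[0,0,0,0,0,0,1],[0,0,0,0,0,0,0.72],[0,0,0,0,0,0,0.72]]'
python3 -m inch '[[0,0,0,0,0,0,0.72],[0,0,0,0,0,0,0.72],[0,0,0,0,0,0,0.72],[0,0,0,0,0,-0.6,0.72],[0,0,0,0,0,-0.8,0.72],[0,0,0,0,0,-0.8,0.72],[0,0,0,0,0,-0.8,0.72],[0,0,0,-0.4,0,-0.8,0.6]]' >/dev/null
python3 -m inch '[[0,0,0,-0.5,0,-0.8,0.4],[0,0,0,-0.5,0,-0.8,0.4],[0,0,0,-0.5,0,-0.8,0.4],[0,0,0,-0.5,0,-0.8,0.4],[0,0,0,0,0,0,0.4]]'
python3 batt.py w8.png;  python3 plan.py 604 128.7 320 83.5
```

```text
clock: 24.12
eef_pos: [514.7, 116.5, 135.2]
tcp_rot: [3.141, 0.0, 1.453]
contact_force: [-0.2, 0.5, 0.7]
opening: 0.28
grasp_force: 0.0
clock: 25.2
eef_pos: [509.0, 56.1, 314.1]
tcp_rot: [3.135, -0.001, 1.453]
contact_force: [1.0, 0.3, 0.6]
opening: 0.597
grasp_force: 0.0
[302  99  12  24 282] [307.5 110.5] [513.5 130.7   8. ] [514.1 130.2 109.5] rect 23 11 90
[324 151  12  22 245] [329.1 161.3] [528.9  80.5   8. ] [526.   91.3 103.8] rect 21 11 90
[283 187  11  19 206] [288.  195.9] [483.8  51.1   8. ] [490.7  67.7  99.6] rect 18 10 90
t 25.25 pos [508.5  56.9 312.1] yaw 83.2 open 0.6 grip 0.0 F [ 0.4 -0.5 -0.1] q6 0.23
turn [ 0.0015 -0.0003 -0.0017] shift now [ 3.306  3.456 -0.295] shift after [ 3.287  3.472 -0.314]
```

View pics/w8.png

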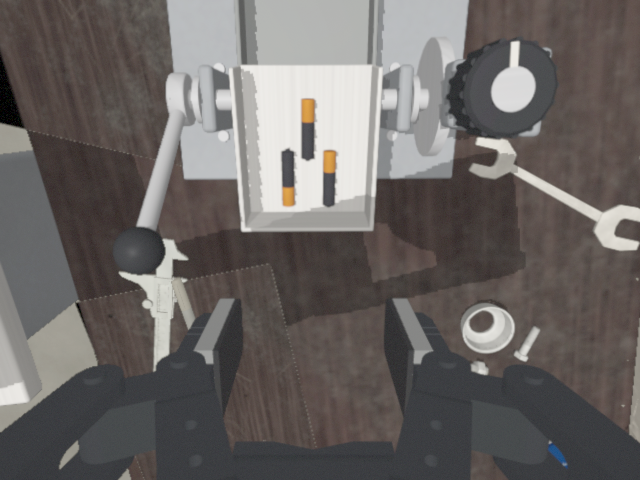

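All three batteries lie in the pan, at (307,130), (288,178) and (329,178). The knob cap is at (513,88). I'll check the other cameras for a fourth battery and refine the knob position.

Run:
```python
from h import *
f=load("wrist")
print("knob cap",at_d(f,513,88).round(1),at_z(f,513,88,243).round(1),"ball",at_d(f,139,250).round(1),"rim",at_d(f,530,50).round(1),at_d(f,500,122).round(1))
for n in("scene","side"):
    f=save(n,n+'1.png'); im=f["pixels"][:,:,::-1]
    m=cv2.inRange(cv2.cvtColor(im,cv2.COLOR_BGR2HSV),(4,140,70),(18,255,255)); k,l,s,c=cv2.connectedComponentsWithStats(m)
    for i in range(1,k):
        p=at_d(f,*c[i])
        if s[i,4]>5 and p[2]<130: print(n,s[i],p.round(0))
```

```text
knob cap [602.8 127.8 241.3] [602.  127.9 243. ] ball [422.9  73.2 230.6] rim [609.3 141.9 241.5] [597.7 114.5 240.9]
scene [125 188  55  29 266] [469. 558.  50.]
scene [148 190   4   3  10] [505. 599.  50.]
scene [154 192   5   2   8] [510. 576.  50.]
scene [161 193   5   3  10] [516. 554.  50.]
scene [167 195   6   3  12] [525. 537.  46.]
scene [272 235   6   5  15] [514. 133. 107.]
scene [288 240   5   5  14] [525.  92. 104.]
scene [287 253   4   4  11] [489.  72. 101.]
scene [474 336   2   3   6] [ 581. -388.   15.]
scene [554 455  20  13  92] [ 840. -780. -717.]
side [ 94 366  14   9  45] [757. 371.  20.]
```

Three batteries are confirmed. The knob axis is at about (603,128), matching the model at (604.7,128.9). I'll move above it and pre-rotate so that one wrist sweep covers 4.2 rad.

```bash
python3 -m inch '[[0,0,0,0.658,0.69,-0.06,0.15],[0,0,0,0.658,0.69,-0.06,0.15],[0,0,0,0.658,0.69,-0.06,0.15],[0,0,0,0.658,0.69,-0.06,0.15],[0,0,0,0.658,0.69,-0.06,0.15],[0,0,0.0383,0,0,0,0.15],[0,0,0.0383,0,0,0,0.15],[0,0,0.0383,0,0,0,0.15]]'>/dev/null
python3 -m inch '[[0,0,0.0383,0,0,0,0.15],[0,0,0.0383,0,0,0,0.15],[0,0,0.0383,0,0,0,0.15],[0,0,0.0383,0,0,0,0.15],[0,0,0.0383,0,0,0,0.15],[0,0,0.0383,0,0,0,0.15],[0,0,0.0383,0,0,0,0.15],[0,0,0.0383,0,0,0,0.15]]'>/dev/null
python3 -m inch '[[0,0,0.0383,0,0,0,0.15],[0,0,0.0383,0,0,0,0.15],[0,0,0.0383,0,0,0,0.15],[0,0,0.0383,0,0,0,0.15],[0,0,0.0383,0,0,0,0.15],[0,0,0.0383,0,0,0,0.15],[0,0,0.0383,0,0,0,0.15],[0,0,0,0,0,0,0.15]]'
python3 plan.py 603.3 128.3 229 -41; python3 batt.py w9.png
```

```text
clock: 27.35
eef_pos: [602.1, 129.7, 315.6]
tcp_rot: [3.14, 0.002, -0.717]
contact_force: [-0.4, -0.4, -0.7]
opening: 0.849
grasp_force: 0.0
t 27.35 pos [602.1 129.7 315.6] yaw -41.1 open 0.85 grip 0.0 F [-0.4 -0.4 -0.7] q6 2.5
turn [ 0.0006  0.0005 -0.0006] shift now [0.077 0.004 3.464] shift after [0.071 0.01  3.464]
[399 233  21  17 100] [408.  239.1] [493.8  91.1   8. ] [529.7  89.3 102.9] rect 10 21 63
[  7 245  34  41 581] [ 23.9 266.6] [737. 415.   8.] [734.4 404.4  21.6] rect 51 17 51
[446 245  21  18 200] [456.  253.1] [448.2  62.5   8. ] [492.4  66.8  99. ] rect 11 19 56
[372 275  20  15  97] [380.5 281.2] [475.7 142.4   8. ] [517.7 128.5 107.8] rect 9 19 68
```

View pics/w9.png

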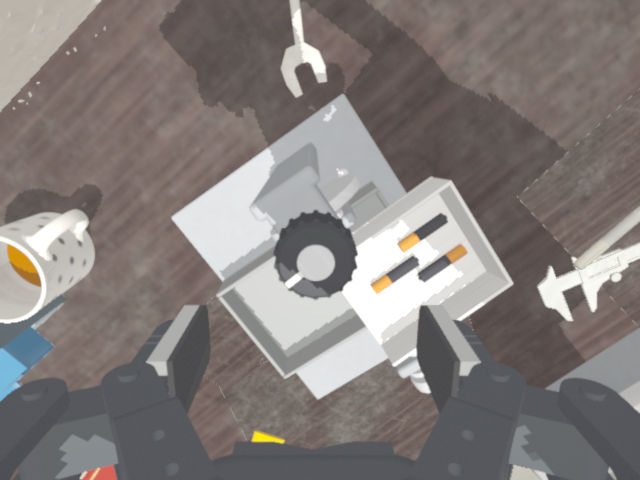

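The knob is centred between the fingers at (317,262). I'll descend and grip.

```bash
python3 -c "
from h import *
f=load('wrist');print(at_z(f,317,262,242).round(1))"
python3 -m inch '[[0,0,0,0.03,0,0.6,0.15],[0,0,0,0.03,0,0.6,0.15],[0,0,0,0,0,0.6,0.15],[0,0,0,0,0,0.6,0.15],[0,0,0,0,0,0.6,0.15],[0,0,0,0,0,0.45,0.15],[0,0,0,0,0,0,0.15]]'
python3 -m inch '[[0,0,0,0,0,0,1],[0,0,0,0,0,0,1],[0,0,0,0,0,0,1],[0,0,0,0,0,0,1],[0,0,0,0,0,0,1],[0,0,0,0,0,0,1],[0,0,0,0,0,0,1]]' 70
```

```text
[602.2 126.6 242. ]
clock: 27.98
eef_pos: [602.3, 128.0, 227.9]
tcp_rot: [3.138, 0.003, -0.709]
contact_force: [-0.9, -0.5, -1.0]
opening: 0.853
grasp_force: 0.0
clock: 28.57
eef_pos: [603.7, 127.4, 232.6]
tcp_rot: [3.141, -0.001, -0.712]
contact_force: [-4.2, -4.2, 6.5]
opening: 0.446
grasp_force: 69.4
```

```bash
python3 -m inch '[[0,0,-0.0395,0,0,-0.0165,1],[0,0,-0.0395,0,0,-0.0165,1],[0,0,-0.0395,0,0,-0.0165,1],[0,0,-0.0395,0,0,-0.0165,1],[0,0,-0.0395,0,0,-0.0165,1],[0,0,-0.0395,0,0,-0.0165,1],[0,0,-0.0395,0,0,-0.0165,1],[0,0,-0.0395,0,0,-0.0165,1]]'
python3 -c "
from rig import r; s=r.sense(); print(s['wrist_torque'],s['qpos'][5])"
```

```text
clock: 29.23
eef_pos: [603.7, 127.4, 236.0]
tcp_rot: [3.141, 0.0, 0.287]
contact_force: [-4.8, -3.9, 6.2]
opening: 0.451
grasp_force: 69.5
[-0.52586342  0.88105015 -0.15283748] 1.490625963295362
```

```bash
python3 -m inch '[[0,0,-0.0395,0,0,-0.0165,1],[0,0,-0.0395,0,0,-0.0165,1],[0,0,-0.0395,0,0,-0.0165,1],[0,0,-0.0395,0,0,-0.0165,1],[0,0,-0.0395,0,0,-0.0165,1],[0,0,-0.0395,0,0,-0.0165,1],[0,0,-0.0395,0,0,-0.0165,1],[0,0,-0.0395,0,0,-0.0165,1]]'
python3 -c "
from rig import r; s=r.sense(); print(s['wrist_torque'],s['qpos'][5])"
python3 -m inch '[[0,0,-0.0395,0,0,-0.0165,1],[0,0,-0.0395,0,0,-0.0165,1],[0,0,-0.0395,0,0,-0.0165,1],[0,0,-0.0395,0,0,-0.0165,1],[0,0,-0.0395,0,0,-0.0165,1],[0,0,-0.0395,0,0,-0.0165,1],[0,0,-0.0395,0,0,-0.0165,1],[0,0,-0.0395,0,0,-0.0165,1]]'
python3 -c "
from rig import r; s=r.sense(); print(s['wrist_torque'],s['qpos'][5])"
python3 -m inch '[[0,0,-0.0395,0,0,-0.0165,1],[0,0,-0.0395,0,0,-0.0165,1],[0,0,-0.0395,0,0,-0.0165,1],[0,0,-0.0395,0,0,-0.0165,1],[0,0,-0.0395,0,0,-0.0165,1],[0,0,-0.0395,0,0,-0.0165,1],[0,0,-0.0395,0,0,-0.0165,1],[0,0,-0.0395,0,0,-0.0165,1]]'
python3 -c "
from rig import r; s=r.sense(); print(s['wrist_torque'],s['qpos'][5])"
```

```text
clock: 29.9
eef_pos: [603.4, 127.3, 239.2]
tcp_rot: [-3.141, 0.001, 1.279]
contact_force: [-6.0, -3.3, 8.3]
opening: 0.445
grasp_force: 69.6
[-0.60897968  1.12888109 -0.15735253] 0.4978800453586225
clock: 30.57
eef_pos: [603.4, 127.0, 242.5]
tcp_rot: [-3.14, 0.001, 2.272]
contact_force: [-4.3, -5.3, 6.5]
opening: 0.451
grasp_force: 69.7
[-1.01569787  1.03497476 -0.15973198] -0.4948624844971187
clock: 31.23
eef_pos: [603.8, 127.0, 245.9]
tcp_rot: [-3.14, 0.0, -3.018]
contact_force: [-4.0, -4.8, 6.2]
opening: 0.451
grasp_force: 69.6
[-1.04529125  0.71490584 -0.12586576] -1.4875929608514766
```

```bash
python3 -m inch '[[0,0,-0.03,0,0,-0.0125,1],[0,0,-0.02,0,0,-0.008,1],[0,0,-0.01,0,0,-0.004,1],[0,0,-0.01,0,0,-0.004,1]]'
python3 -c "
from rig import r; s=r.sense(); print(s['wrist_torque'],s['qpos'][5])"
python3 -m inch '[[0,0,-0.01,0,0,0,1],[0,0,-0.01,0,0,0,1],[0,0,0,0,0,0,1]]'
python3 -c "
from rig import r; s=r.sense(); print(s['wrist_torque'],s['qpos'][5])"
```

```text
clock: 31.57
eef_pos: [603.8, 127.0, 246.5]
tcp_rot: [-3.14, 0.0, -2.805]
contact_force: [-3.8, -4.9, 5.8]
opening: 0.449
grasp_force: 69.4
[-1.10588255  0.59301924 -1.69991545] -1.7016070835767039
clock: 31.82
eef_pos: [604.3, 127.5, 246.3]
tcp_rot: [-3.141, 0.001, -2.742]
contact_force: [-1.9, -4.4, 4.6]
opening: 0.448
grasp_force: 71.2
[-0.7304675   0.25308511 -0.99484285] -1.7643623337191996
```

The knob reached its stop: torque rose to 1.7 N m at 4.2 rad of turn. I'll release, rise and turn back for the lever.

```bash
python3 -m inch '[[0,0,0,0,0,0,0.15],[0,0,0,0,0,0,0.15],[0,0,0,0,0,0,0.15],[0,0,0,0,0,0,0.15],[0,0,0,0,0,0,0.15],[0,0,0,0,0,-0.5,0.15],[0,0,0,0,0,-0.8,0.15],[0,0,0,0,0,-0.8,0.15]]'>/dev/null
python3 -m inch '[[0,0,0,0,0,-0.8,0.15],[0,0,0.039,0,0,0,0.15],[0,0,0.039,0,0,0,0.15],[0,0,0.039,0,0,0,0.15],[0,0,0.039,0,0,0,0.15],[0,0,0.039,0,0,0,0.15],[0,0,0.039,0,0,0,0.3],[0,0,0.039,0,0,0,0.3]]'>/dev/null
python3 -m inch '[[0,0,0.039,0,0,0,0.3],[0,0,0.039,0,0,0,0.3],[0,0,0.039,0,0,0,0.3],[0,0,0.039,0,0,0,0.3],[0,0,0.039,0,0,0,0.3],[0,0,0.039,0,0,0,0.3],[0,0,0.039,0,0,0,0.3],[0,0,0.039,0,0,0,0.3]]'
python3 -m inch '[[0,0,0.039,0,0,0,0.3],[0,0,0.039,0,0,0,0.3],[0,0,0,0,0,0,0.3]]'
python3 plan.py 421.5 71.5 320 83.5
python3 - <<'E'
import numpy as np
p=np.linspace(-.65,.65,33); y=130*np.sin(p)/25; z=-130*np.cos(p)/25
for i in range(0,32,4): print(i, (np.diff(y)[i:i+4]).round(3), np.diff(z)[i:i+4].round(3))
E
```

```text
clock: 33.82
eef_pos: [604.0, 128.2, 318.5]
tcp_rot: [3.141, -0.0, 1.697]
contact_force: [0.3, -0.5, 0.5]
opening: 0.702
grasp_force: 0.0
clock: 34.07
eef_pos: [604.1, 128.2, 318.4]
tcp_rot: [3.141, -0.0, 1.453]
contact_force: [-0.2, -0.5, -0.5]
opening: 0.699
grasp_force: 0.0
t 34.07 pos [604.1 128.2 318.4] yaw 83.2 open 0.7 grip 0.0 F [-0.2 -0.5 -0.5] q6 0.32
turn [ 0.0002 -0.0001 -0.0015] shift now [-3.111 -6.984 -0.069] shift after [-3.079 -6.999 -0.063]
0 [0.171 0.176 0.18  0.185] [-0.124 -0.117 -0.11  -0.103]
4 [0.189 0.192 0.196 0.199] [-0.095 -0.087 -0.08  -0.072]
8 [0.202 0.204 0.206 0.208] [-0.063 -0.055 -0.047 -0.038]
12 [0.209 0.21  0.211 0.211] [-0.03  -0.021 -0.013 -0.004]
16 [0.211 0.211 0.21  0.209] [0.004 0.013 0.021 0.03 ]
20 [0.208 0.206 0.204 0.202] [0.038 0.047 0.055 0.063]
24 [0.199 0.196 0.192 0.189] [0.072 0.08  0.087 0.095]
28 [0.185 0.18  0.176 0.171] [0.103 0.11  0.117 0.124]
```

```bash
python3 -m inch '[[0,0,0,-0.388,-0.874,0,0.3],[0,0,0,-0.388,-0.874,0,0.3],[0,0,0,-0.388,-0.874,0,0.3],[0,0,0,-0.388,-0.874,0,0.3],[0,0,0,-0.388,-0.874,0,0.3],[0,0,0,-0.388,-0.874,0,0.3],[0,0,0,-0.388,-0.874,0,0.3],[0,0,0,-0.388,-0.874,0,0.3]]'>/dev/null
python3 -m inch '[[0,0,0,0,0,0,0.35],[0,0,0,0,0,0,0.35],[0,0,0,0,0,0,0.35]]'
python3 batt.py w10.png; python3 plan.py 421.5 71.5 221 83.5
```

```text
clock: 34.98
eef_pos: [422.4, 70.8, 318.2]
tcp_rot: [3.14, -0.001, 1.461]
contact_force: [1.0, -0.5, 0.5]
opening: 0.651
grasp_force: 0.0
[419 106  15  24 290] [426.1 117.3] [538.5 126.3   8. ] [512.7 130.3 109.5] rect 12 24 6
[435 157  14  22 251] [441.5 167.3] [552.2  76.4   8. ] [524.8  91.2 103.8] rect 12 22 7
[391 193  12  18 195] [396.6 201.4] [505.7  46.8   8. ] [489.3  67.4 100.3] rect 17 11 90
t 35.03 pos [422.5  70.8 318. ] yaw 83.7 open 0.65 grip 0.0 F [-0.5 -1.2 -0.9] q6 0.27
turn [ 0.0004 -0.0001  0.0009] shift now [ 0.021 -0.049  3.881] shift after [ 0.023 -0.044  3.881]
```

View pics/w10.png

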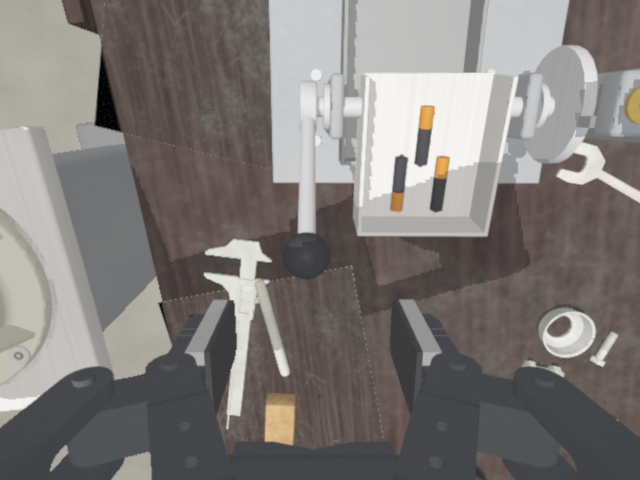

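The ball is at (306,256), slightly left of the gripper axis.

```bash
python3 -c "
from h import *
f=load('wrist');b=at_z(f,306,256,218.5);print(b.round(1))"; python3 plan.py 419.5 71 221 83.5
```

```text
[417.5  69.1 218.5]
t 35.03 pos [422.5  70.8 318. ] yaw 83.7 open 0.65 grip 0.0 F [-0.5 -1.2 -0.9] q6 0.27
turn [ 0.0004 -0.0001  0.0009] shift now [-0.008 -0.126  3.88 ] shift after [-0.006 -0.121  3.881]
```

```bash
python3 -m inch '[[0,0,0,-0.02,-0.07,0.65,0.35],[0,0,0,0,-0.07,0.65,0.35],[0,0,0,0,0,0.65,0.35],[0,0,0,0,0,0.65,0.35],[0,0,0,0,0,0.65,0.35],[0,0,0,0,0,0.62,0.35],[0,0,0,0,0,0,0.35]]' 
python3 -m inch '[[0,0,0,0,0,0,1],[0,0,0,0,0,0,1],[0,0,0,0,0,0,1],[0,0,0,0,0,0,1],[0,0,0,0,0,0,1],[0,0,0,0,0,0,1]]' 40
```

```text
clock: 35.62
eef_pos: [417.2, 70.4, 218.2]
tcp_rot: [-3.137, 0.001, 1.46]
contact_force: [-0.4, -0.2, -0.2]
opening: 0.649
grasp_force: 0.0
clock: 36.12
eef_pos: [418.6, 70.7, 221.7]
tcp_rot: [3.14, -0.001, 1.458]
contact_force: [-1.2, 1.8, 6.0]
opening: 0.277
grasp_force: 39.3
```

```bash
python3 -m inch '[[0,0,0,0.171,0,-0.124,1],[0,0,0,0.176,0,-0.117,1],[0,0,0,0.18,0,-0.11,1],[0,0,0,0.185,0,-0.103,1],[0,0,0,0.189,0,-0.095,1],[0,0,0,0.192,0,-0.087,1],[0,0,0,0.196,0,-0.08,1],[0,0,0,0.199,0,-0.072,1]]'
python3 -m inch '[[0,0,0,0.202,0,-0.063,1],[0,0,0,0.204,0,-0.055,1],[0,0,0,0.206,0,-0.047,1],[0,0,0,0.208,0,-0.038,1],[0,0,0,0.209,0,-0.03,1],[0,0,0,0.21,0,-0.021,1],[0,0,0,0.211,0,-0.013,1],[0,0,0,0.211,0,-0.004,1]]'
```

```text
clock: 36.78
eef_pos: [422.8, 107.8, 240.6]
tcp_rot: [3.14, 0.0, 1.459]
contact_force: [6.1, -2.3, -7.2]
opening: 0.276
grasp_force: 39.5
clock: 37.45
eef_pos: [427.6, 148.9, 247.5]
tcp_rot: [3.14, 0.0, 1.459]
contact_force: [6.0, -4.7, -3.5]
opening: 0.273
grasp_force: 39.3
```

```bash
python3 -m inch '[[0,0,0,0.211,0,0.004,1],[0,0,0,0.211,0,0.013,1],[0,0,0,0.21,0,0.021,1],[0,0,0,0.209,0,0.03,1],[0,0,0,0.208,0,0.038,1],[0,0,0,0.206,0,0.047,1],[0,0,0,0.204,0,0.055,1],[0,0,0,0.202,0,0.063,1]]'
python3 -m inch '[[0,0,0,0.199,0,0.072,1],[0,0,0,0.196,0,0.08,1],[0,0,0,0.192,0,0.087,1],[0,0,0,0.189,0,0.095,1],[0,0,0,0.185,0,0.103,1],[0,0,0,0.18,0,0.11,1],[0,0,0,0.176,0,0.117,1],[0,0,0,0.171,0,0.124,1]]'
python3 -m inch '[[0,0,0,0.08,0,0.06,1],[0,0,0,0.08,0,0.06,1],[0,0,0,0,0,0,1]]'
python3 plan.py 436.6 227.1 221 83.5
```

```text
clock: 38.12
eef_pos: [431.1, 190.5, 240.1]
tcp_rot: [-3.141, 0.0, 1.458]
contact_force: [-0.3, -0.6, 1.0]
opening: 0.001
grasp_force: 0.0
clock: 38.78
eef_pos: [435.7, 227.3, 220.4]
tcp_rot: [3.142, 0.0, 1.458]
contact_force: [-0.6, 0.1, 0.1]
opening: 0.004
grasp_force: 0.0
clock: 39.03
eef_pos: [436.0, 231.1, 217.4]
tcp_rot: [-3.141, 0.0, 1.458]
contact_force: [0.2, -0.0, -0.2]
opening: -0.001
grasp_force: 0.0
t 39.03 pos [436.  231.1 217.4] yaw 83.6 open -0.0 grip 0.0 F [ 0.2 -0.  -0.2] q6 0.6
turn [-0.0001  0.0001  0.0004] shift now [-0.157  0.042 -0.146] shift after [-0.157  0.042 -0.146]
```

The grip slackened and the ball slipped out. I'll rise and find the lever numerically from depth.

```bash
python3 -m inch '[[0,0,0,0,0,-0.8,0.35],[0,0,0,0,0,-0.8,0.35],[0,0,0,0,0,-0.8,0.35],[0,0,0,0,0,-0.8,0.35],[0,0,0,0,0,0,0.35]]'
cat > cloud.py <<'E'
from h import *
def cloud(f):
    v,u=np.mgrid[0:480,0:640]; F=240/np.tan(np.radians(float(f["vertical_fov"]))/2)
    K=np.array([[F,0,float(f["cx"])],[0,F,float(f["cy"])],[0,0,1]])
    p=cv2.undistortPoints(np.stack([u,v],-1).reshape(-1,1,2).astype(float),K,np.array(f["dist"],float)).reshape(480,640,2)
    z=f["z_map"][...,None]; P=np.concatenate([p*z,z],-1); T=np.array(f["cam_to_world"])
    W=P@T[:3,:3].T+T[:3,3]; o=np.array([516.3,139.1]); x=np.array([.9935,-.114]); y=np.array([.114,.9935])
    S=np.stack([(W[...,:2]-o)@x,(W[...,:2]-o)@y,W[...,2]],-1); S[f["z_map"]==0]=np.nan; return S,W
def lever(f):
    S,_=cloud(f); rr=np.hypot(S[...,1],S[...,2]-115)
    ph=np.arctan2(S[...,1],S[...,2]-115)
    m=(abs(S[...,0]+88)<14)&(rr>60)&(rr<145)&(abs(ph)<.9)&(f["pixels"].max(-1)<(256))
    h,e=np.histogram(ph[m],np.arange(-.9,.91,.1)); return np.c_[e[:-1].round(2),h]
if __name__=="__main__":
    import sys
    for n in sys.argv[1:]:
        f=grab_frame(n); np.savez('last_'+n+'.npz',**f); print(n,[tuple(q) for q in lever(f) if q[1]>3])
        S,W=cloud(f); im=f["pixels"][:,:,::-1]; m=cv2.inRange(cv2.cvtColor(im,cv2.COLOR_BGR2HSV),(4,140,70),(18,255,255)); k,l,s,c=cv2.connectedComponentsWithStats(m)
        for i in range(1,k):
            q=np.nanmedian(S[l==i],0)
            if s[i,4]>5 and abs(q[0])<200 and abs(q[1])<250: print("  orange",s[i,4],q.round(0))
E
python3 cloud.py wrist scene side
```

```text
clock: 39.45
eef_pos: [437.8, 231.6, 301.6]
tcp_rot: [3.137, -0.003, 1.458]
contact_force: [1.3, 0.2, -0.0]
opening: 0.647
grasp_force: 0.0
wrist [(np.float64(-0.0), np.float64(2289.0)), (np.float64(0.1), np.float64(366.0))]
  orange 208 [-20. -67. 148.]
scene [(np.float64(-0.1), np.float64(130.0)), (np.float64(-0.0), np.float64(58.0))]
  orange 6 [ -3. -11. 115.]
side [(np.float64(-0.1), np.float64(51.0)), (np.float64(-0.0), np.float64(196.0))]
```

The lever is near upright (φ≈0.02), with the ball at about (428.5,152,245). I'll re-grip with more force.

```bash
python3 - <<'E'
from cloud import *
for n in("wrist","scene","side"):
    f=load(n); S,_=cloud(f); rr=np.hypot(S[...,1],S[...,2]-115); ph=np.arctan2(S[...,1],S[...,2]-115)
    m=(abs(S[...,0]+88)<18)&(rr>112)&(rr<148)&(abs(ph)<.4); print(n,np.percentile(S[m],[5,50,95],axis=0).round(1).tolist())
E
python3 plan.py 428.5 152 248 83.5
```

```text
wrist [[-100.8, 4.7, 240.7], [-90.3, 10.3, 251.0], [-79.7, 14.5, 256.7]]
scene [[-100.4, -8.9, 232.5], [-92.4, -1.9, 252.2], [-81.3, 8.5, 259.5]]
side [[-102.2, -4.8, 238.3], [-98.2, 3.3, 249.9], [-91.9, 10.8, 255.7]]
t 39.6 pos [435.9 230.7 297.4] yaw 83.5 open 0.65 grip 0.0 F [ 0.4  0.1 -0.4] q6 0.6
turn [0.     0.     0.0003] shift now [-3.16   0.059  1.977] shift after [-3.16   0.062  1.977]
```

```bash
python3 -m inch '[[0,0,0,-0.79,0,-0.1,0.35],[0,0,0,-0.79,0,0,0.35],[0,0,0,-0.79,0,0,0.35],[0,0,0,-0.79,0,0,0.35],[0,0,0,0,0,0,0.35],[0,0,0,0,0,0.7,0.35],[0,0,0,0,0,0.7,0.35],[0,0,0,0,0,0.68,0.35]]' 
python3 -m inch '[[0,0,0,0,0,0,0.35],[0,0,0,0,0,0,1],[0,0,0,0,0,0,1],[0,0,0,0,0,0,1],[0,0,0,0,0,0,1],[0,0,0,0,0,0,1],[0,0,0,0,0,0,1]]' 60
```

```text
clock: 40.27
eef_pos: [426.9, 152.4, 246.8]
tcp_rot: [-3.141, 0.0, 1.458]
contact_force: [0.2, -0.3, 0.3]
opening: 0.65
grasp_force: 0.0
clock: 40.85
eef_pos: [428.0, 152.7, 249.1]
tcp_rot: [3.14, -0.001, 1.458]
contact_force: [1.8, 1.0, 4.1]
opening: 0.272
grasp_force: 58.8
```

```bash
python3 -m inch '[[0,0,0,0.211,0,0.013,1],[0,0,0,0.21,0,0.021,1],[0,0,0,0.209,0,0.03,1],[0,0,0,0.208,0,0.038,1],[0,0,0,0.206,0,0.047,1],[0,0,0,0.204,0,0.055,1],[0,0,0,0.202,0,0.063,1],[0,0,0,0.199,0,0.072,1]]'
python3 -m inch '[[0,0,0,0.196,0,0.08,1],[0,0,0,0.192,0,0.087,1],[0,0,0,0.189,0,0.095,1],[0,0,0,0.185,0,0.103,1],[0,0,0,0.18,0,0.11,1],[0,0,0,0.176,0,0.117,1],[0,0,0,0.171,0,0.124,1],[0,0,0,0,0,0,1]]'
```

```text
clock: 41.52
eef_pos: [433.1, 194.2, 240.9]
tcp_rot: [3.139, -0.002, 1.459]
contact_force: [-1.2, 1.1, 6.2]
opening: 0.238
grasp_force: 65.1
clock: 42.18
eef_pos: [435.6, 226.4, 222.0]
tcp_rot: [3.141, -0.001, 1.459]
contact_force: [1.0, 2.5, 1.4]
opening: 0.001
grasp_force: 1.2
```

```bash
python3 -m inch '[[0,0,0,0,0,-0.8,0.35],[0,0,0,0,0,-0.8,0.35],[0,0,0,0,0,-0.8,0.35],[0,0,0,0,0,-0.8,0.35],[0,0,0,0,0,0,0.35],[0,0,0,0,0,0,0.35]]'
python3 cloud.py wrist scene side
python3 - <<'E'
from cloud import *
for n in("wrist","scene","side"):
    f=load(n); S,_=cloud(f); rr=np.hypot(S[...,1],S[...,2]-115); ph=np.arctan2(S[...,1],S[...,2]-115)
    m=(abs(S[...,0]+88)<18)&(rr>112)&(rr<148)&(abs(ph)<.8); print(n,m.sum(),np.percentile(S[m],[5,50,95],axis=0).round(1).tolist())
E
```

```text
clock: 42.68
eef_pos: [435.5, 225.2, 302.4]
tcp_rot: [3.141, -0.0, 1.458]
contact_force: [-0.2, -0.6, -0.4]
opening: 0.65
grasp_force: 0.0
wrist [(np.float64(0.3), np.float64(839.0)), (np.float64(0.4), np.float64(1333.0)), (np.float64(0.5), np.float64(42.0))]
  orange 167 [-19.  85.  20.]
  orange 154 [13. 61. 20.]
  orange 153 [-3. 51. 20.]
scene [(np.float64(0.3), np.float64(165.0)), (np.float64(0.4), np.float64(40.0))]
side [(np.float64(0.3), np.float64(36.0)), (np.float64(0.4), np.float64(138.0)), (np.float64(0.5), np.float64(8.0))]
wrist 2249 [[-100.5, 45.8, 234.2], [-90.1, 56.7, 242.3], [-80.0, 64.1, 246.1]]
scene 117 [[-101.2, 40.7, 221.3], [-91.9, 47.1, 240.5], [-82.7, 57.6, 248.2]]
side 98 [[-102.0, 49.0, 228.1], [-96.3, 60.0, 234.9], [-82.4, 64.0, 242.5]]cloud.py:20: RuntimeWarning: All-NaN slice encountered
  q=np.nanmedian(S[l==i],0)
```

All three batteries are in the tray (z≈20). The lever is at φ≈0.42, so I'll push it the rest of the way with closed fingers from the -y side.

```bash
python3 -m inch '[[0,0,0,-0.75,0,0,1],[0,0,0,-0.75,0,0,1],[0,0,0,-0.75,0,0,1],[0,0,0,0,0,0,1],[0,0,0,0,0,0,1],[0,0,0,0,0,0,1]]'
python3 plan.py 428.7 169.3 248 83.5
```

```text
clock: 43.33
eef_pos: [429.0, 169.6, 301.3]
tcp_rot: [-3.141, 0.0, 1.458]
contact_force: [0.5, 1.0, -0.1]
opening: 0.0
grasp_force: 0.0
t 43.33 pos [429.  169.6 301.3] yaw 83.5 open 0.0 grip 0.0 F [ 0.5  1.  -0.1] q6 0.49
turn [-0.0003  0.      0.0001] shift now [-0.015 -0.01   2.131] shift after [-0.015 -0.012  2.131]
```

```bash
python3 -m inch '[[0,0,0,0,0,0.7,1],[0,0,0,0,0,0.7,1],[0,0,0,0,0,0.7,1],[0,0,0,0,0,0,1]]'
python3 -m inch '[[0,0,0,0.15,0,0.05,1],[0,0,0,0.15,0,0.05,1],[0,0,0,0.15,0,0.05,1],[0,0,0,0.15,0,0.05,1],[0,0,0,0.15,0,0.05,1],[0,0,0,0.15,0,0.05,1],[0,0,0,0.15,0,0.05,1]]'
python3 -m inch '[[0,0,0,0.13,0,0.05,1],[0,0,0,0.13,0,0.05,1],[0,0,0,0.13,0,0.05,1],[0,0,0,0,0,0,1]]'
```

```text
clock: 43.67
eef_pos: [427.4, 169.5, 246.2]
tcp_rot: [-3.137, 0.002, 1.459]
contact_force: [-1.0, -0.3, 0.2]
opening: -0.003
grasp_force: 0.0
clock: 44.25
eef_pos: [431.9, 195.7, 240.4]
tcp_rot: [-3.141, 0.001, 1.458]
contact_force: [0.4, -4.4, -3.3]
opening: 0.001
grasp_force: 2.1
clock: 44.58
eef_pos: [432.6, 202.9, 237.2]
tcp_rot: [-3.141, 0.006, 1.46]
contact_force: [-3.5, -19.9, 11.1]
opening: 0.006
grasp_force: 10.3
```

Force rose to 20 N at the expected stop position. I'll back off, rise and check.

```bash
python3 -m inch '[[0,0,0,-0.3,0,0,1],[0,0,0,-0.3,0,0,1],[0,0,0,0,0,-0.8,1],[0,0,0,0,0,-0.8,1],[0,0,0,0,0,-0.8,1],[0,0,0,0,0,0,1],[0,0,0,0,0,0,1]]'
cat > ball.py <<'E'
from cloud import *
for n in("wrist","scene","side"):
    f=grab_frame(n); np.savez('last_'+n+'.npz',**f); S,_=cloud(f); rr=np.hypot(S[...,1],S[...,2]-115); ph=np.arctan2(S[...,1],S[...,2]-115)
    m=(abs(S[...,0]+90)<14)&(rr>112)&(rr<148)&(abs(ph)<.9); print(n,m.sum(),"phi %.2f"%np.median(ph[m]) if m.sum() else "",np.percentile(S[m],[5,50,95],axis=0).round(1).tolist() if m.sum() else "")
    im=f["pixels"][:,:,::-1]; m=cv2.inRange(cv2.cvtColor(im,cv2.COLOR_BGR2HSV),(4,140,70),(18,255,255)); k,l,s,c=cv2.connectedComponentsWithStats(m)
    for i in range(1,k):
        q=np.median(S[l==i],0)
        if s[i,4]>8 and abs(q[0])<200 and abs(q[1])<250: print("  orange",s[i,4],q.round(0))
E
python3 ball.py
```

```text
clock: 45.17
eef_pos: [432.4, 190.9, 298.0]
tcp_rot: [3.139, -0.003, 1.458]
contact_force: [-0.4, -0.3, 0.5]
opening: -0.001
grasp_force: 0.0
wrist 2347 phi 0.61 [[-100.4, 68.1, 221.5], [-90.2, 78.9, 227.9], [-80.0, 88.0, 231.5]]
  orange 175 [-20.  85.  20.]
  orange 158 [-3. 50. 20.]
scene 115 phi 0.58 [[-100.3, 65.1, 209.6], [-92.5, 71.2, 225.2], [-81.4, 82.8, 233.3]]
side 262 phi 0.63 [[-102.2, 68.9, 215.8], [-94.6, 80.2, 225.5], [-84.0, 88.4, 230.0]]
```

The pan is fully tipped (ball y≈78, z≈218). I'll go to the +y side and push the lever back along the arc.

```bash
python3 -m inch '[[0,0,0,0.72,0,0,1],[0,0,0,0.72,0,0,1],[0,0,0,0.72,0,0,1],[0,0,0,0.72,0,0,1],[0,0,0,0,0,0.88,1],[0,0,0,0,0,0.88,1],[0,0,0,0,0,0.88,1],[0,0,0,0,0,0,1]]'
python3 -m inch '[[0,0,0,-0.2,0,0,1],[0,0,0,-0.171,0,-0.06,1],[0,0,0,-0.171,0,-0.124,1],[0,0,0,-0.176,0,-0.117,1],[0,0,0,-0.18,0,-0.11,1],[0,0,0,-0.185,0,-0.103,1],[0,0,0,-0.189,0,-0.095,1],[0,0,0,-0.192,0,-0.087,1]]'
python3 -m inch '[[0,0,0,-0.196,0,-0.08,1],[0,0,0,-0.199,0,-0.072,1],[0,0,0,-0.202,0,-0.063,1],[0,0,0,-0.204,0,-0.055,1],[0,0,0,-0.206,0,-0.047,1],[0,0,0,-0.208,0,-0.038,1],[0,0,0,-0.209,0,-0.03,1],[0,0,0,-0.21,0,-0.021,1]]'
```

```text
clock: 45.98
eef_pos: [437.0, 260.6, 226.1]
tcp_rot: [-3.135, 0.005, 1.459]
contact_force: [-0.9, -0.8, -0.9]
opening: 0.004
grasp_force: 0.0
clock: 46.65
eef_pos: [436.0, 225.3, 249.2]
tcp_rot: [3.14, -0.001, 1.458]
contact_force: [1.2, 2.8, 2.2]
opening: -0.004
grasp_force: 1.3
clock: 47.32
eef_pos: [430.7, 184.3, 258.3]
tcp_rot: [-3.141, 0.0, 1.458]
contact_force: [-0.5, 1.5, 0.8]
opening: -0.002
grasp_force: 0.6
```

```bash
python3 -m inch '[[0,0,0,-0.211,0,-0.013,1],[0,0,0,-0.211,0,-0.004,1],[0,0,0,-0.211,0,0.004,1],[0,0,0,-0.211,0,0.013,1],[0,0,0,-0.21,0,0.021,1],[0,0,0,-0.209,0,0.03,1],[0,0,0,-0.208,0,0.038,1],[0,0,0,-0.206,0,0.047,1]]'
python3 -m inch '[[0,0,0,-0.204,0,0.055,1],[0,0,0,-0.202,0,0.063,1],[0,0,0,-0.199,0,0.072,1],[0,0,0,-0.196,0,0.08,1],[0,0,0,-0.192,0,0.087,1],[0,0,0,-0.189,0,0.095,1],[0,0,0,-0.185,0,0.103,1],[0,0,0,-0.18,0,0.11,1]]'
python3 -m inch '[[0,0,0,-0.1,0,0.06,1],[0,0,0,-0.1,0,0.06,1]]'
python3 plan.py 424 84 232 83.5
```

```text
clock: 47.98
eef_pos: [426.1, 142.7, 254.8]
tcp_rot: [-3.141, 0.0, 1.458]
contact_force: [-0.6, 1.1, 0.3]
opening: 0.001
grasp_force: 0.4
clock: 48.65
eef_pos: [421.8, 104.4, 238.1]
tcp_rot: [-3.142, 0.0, 1.458]
contact_force: [-1.3, 0.4, 0.2]
opening: 0.001
grasp_force: 0.3
clock: 48.82
eef_pos: [421.2, 99.5, 235.1]
tcp_rot: [-3.141, 0.0, 1.458]
contact_force: [-0.4, 0.2, 0.8]
opening: -0.002
grasp_force: 0.3
t 48.82 pos [421.2  99.5 235.1] yaw 83.5 open -0.0 grip 0.3 F [-0.4  0.2  0.8] q6 0.34
turn [-0.0001  0.      0.0002] shift now [-0.604  0.183  0.122] shift after [-0.604  0.183  0.122]
```

```bash
python3 -m inch '[[0,0,0,-0.08,0,0.04,1],[0,0,0,-0.08,0,0.04,1],[0,0,0,-0.06,0,0.02,1],[0,0,0,0,0,0,1]]'
python3 -m inch '[[0,0,0,-0.08,0,0,1],[0,0,0,-0.08,0,0,1],[0,0,0,0,0,0,1]]'
```

```text
clock: 49.15
eef_pos: [420.6, 94.2, 232.7]
tcp_rot: [-3.141, 0.0, 1.458]
contact_force: [-0.3, 0.1, -1.1]
opening: -0.001
grasp_force: 0.1
clock: 49.4
eef_pos: [420.5, 92.2, 232.9]
tcp_rot: [3.141, -0.004, 1.457]
contact_force: [0.7, 12.3, -4.7]
opening: -0.003
grasp_force: 6.6
```

```bash
python3 -m inch '[[0,0,0,0.3,0,0,1],[0,0,0,0.3,0,0,1],[0,0,0,0,0,-0.8,1],[0,0,0,0,0,-0.8,1],[0,0,0,0,0,-0.8,0.6],[0,0,0,0,0,-0.8,0.3],[0,0,0,0,0,-0.3,0.15],[0,0,0,0,0,0,0.15]]'
python3 ball.py; python3 plan.py 603.5 127.5 325 83.5
```

```text
clock: 50.07
eef_pos: [422.9, 105.7, 322.0]
tcp_rot: [3.138, -0.001, 1.459]
contact_force: [-0.1, 0.3, -0.7]
opening: 0.564
grasp_force: 0.0
wrist 1796 phi -0.60 [[-100.4, -86.8, 208.9], [-90.2, -75.2, 227.0], [-80.1, -67.7, 231.3]]
scene 113 phi -0.65 [[-100.4, -91.3, 214.7], [-93.1, -84.2, 226.7], [-83.0, -71.9, 233.7]]
side 220 phi -0.61 [[-101.6, -85.4, 207.5], [-93.4, -73.6, 223.3], [-82.9, -67.4, 229.8]]
t 50.22 pos [421.4 105.2 319.2] yaw 83.6 open 0.82 grip 0.0 F [-0.4 -0.5 -0.7] q6 0.35
turn [-0.0005  0.0002  0.0003] shift now [ 1.702  7.14  -0.244] shift after [ 1.71   7.138 -0.233]
```

```bash
python3 -m inch '[[0,0,0,0.213,0.893,-0.02,0.15],[0,0,0,0.213,0.893,-0.02,0.15],[0,0,0,0.213,0.893,-0.02,0.15],[0,0,0,0.213,0.893,-0.02,0.15],[0,0,0,0.213,0.893,-0.02,0.15],[0,0,0,0.213,0.893,-0.02,0.15],[0,0,0,0.213,0.893,-0.02,0.15],[0,0,0,0.213,0.893,-0.02,0.15]]' >/dev/null
python3 -m inch '[[0,0,-0.0389,0,0,0,0.15],[0,0,-0.0389,0,0,0,0.15],[0,0,-0.0389,0,0,0,0.15],[0,0,-0.0389,0,0,0,0.15],[0,0,-0.0389,0,0,0,0.15],[0,0,-0.0389,0,0,0,0.15],[0,0,-0.0389,0,0,0,0.15],[0,0,-0.0389,0,0,0,0.15]]' >/dev/null
python3 -m inch '[[0,0,-0.0389,0,0,0,0.15],[0,0,-0.0389,0,0,0,0.15],[0,0,-0.0389,0,0,0,0.15],[0,0,-0.0389,0,0,0,0.15],[0,0,-0.0389,0,0,0,0.15],[0,0,-0.0389,0,0,0,0.15],[0,0,-0.0389,0,0,0,0.15],[0,0,-0.0389,0,0,0,0.15]]' >/dev/null
python3 -m inch '[[0,0,-0.0389,0,0,0,0.15],[0,0,-0.0389,0,0,0,0.15],[0,0,-0.0389,0,0,0,0.15],[0,0,0,0,0,0,0.15]]'
python3 ball.py
python3 - <<'E'
from cloud import *
f=load("wrist"); S,W=cloud(f); m=(np.hypot(W[...,0]-603,W[...,1]-127.5)<26)&(W[...,2]>225)&(W[...,2]<275)
P=W[m]; t=np.percentile(P[:,2],90); Q=P[P[:,2]>t-4]; print("knob top",t,m.sum(),(Q.min(0)+Q.max(0))/2,np.ptp(Q,0))
E
python3 plan.py 603.5 127.5 244 -143.4
```

```text
clock: 52.55
eef_pos: [603.6, 127.5, 322.5]
tcp_rot: [3.141, -0.002, -2.497]
contact_force: [-0.6, -0.3, -0.0]
opening: 0.848
grasp_force: 0.0
wrist 0  
  orange 172 [-0. 51. 19.]
  orange 160 [-17.  86.  19.]
scene 112 phi -0.65 [[-100.7, -91.9, 216.8], [-93.8, -84.6, 227.2], [-82.6, -72.4, 232.9]]
side 219 phi -0.61 [[-101.7, -84.8, 207.3], [-93.3, -73.3, 223.6], [-83.0, -67.5, 229.3]]
knob top 256.17516029832984 6150 [602.53864409 127.22913848 255.3157642 ] [41.80999122 42.278615    6.27101218]
t 52.7 pos [603.9 127.6 323.3] yaw -143.7 open 0.86 grip 0.0 F [-0.3 -0.9 -0.2] q6 -2.0
turn [ 0.0002 -0.0005 -0.0014] shift now [0.008 0.004 3.171] shift after [0.013 0.006 3.171]
```

```bash
python3 -m inch '[[0,0,0,0,0,0.6,0.15],[0,0,0,0,0,0.6,0.15],[0,0,0,0,0,0.6,0.15],[0,0,0,0,0,0.6,0.15],[0,0,0,0,0,0.5,0.15],[0,0,0,0,0,0.2,0.15],[0,0,0,0,0,0,0.15],[0,0,0,0,0,0,0.15]]'
python3 -m inch '[[0,0,0,0,0,0,1],[0,0,0,0,0,0,1],[0,0,0,0,0,0,1],[0,0,0,0,0,0,1],[0,0,0,0,0,0,1],[0,0,0,0,0,0,1],[0,0,0,0,0,0,1]]' 70
python3 -m inch '[[0,0,0.0395,0,0,0.0165,1],[0,0,0.0395,0,0,0.0165,1],[0,0,0.0395,0,0,0.0165,1],[0,0,0.0395,0,0,0.0165,1],[0,0,0.0395,0,0,0.0165,1],[0,0,0.0395,0,0,0.0165,1],[0,0,0.0395,0,0,0.0165,1],[0,0,0.0395,0,0,0.0165,1]]'
python3 -c "
from rig import r; s=r.sense(); print(s['wrist_torque'],s['qpos'][5])"
```

```text
clock: 53.37
eef_pos: [604.3, 127.7, 247.0]
tcp_rot: [-3.142, -0.0, -2.504]
contact_force: [0.4, 0.1, 0.1]
opening: 0.852
grasp_force: 0.0
clock: 53.95
eef_pos: [604.6, 127.8, 248.0]
tcp_rot: [-3.141, 0.002, -2.503]
contact_force: [-1.3, 0.5, 6.3]
opening: 0.445
grasp_force: 69.7
clock: 54.62
eef_pos: [604.8, 126.7, 244.7]
tcp_rot: [-3.141, 0.002, 2.782]
contact_force: [-0.2, -6.1, 6.7]
opening: 0.445
grasp_force: 69.9
[-0.97255723  0.15087658  0.07745131] -1.004893822521794
```

```bash
python3 -m inch '[[0,0,0.0395,0,0,0.0165,1],[0,0,0.0395,0,0,0.0165,1],[0,0,0.0395,0,0,0.0165,1],[0,0,0.0395,0,0,0.0165,1],[0,0,0.0395,0,0,0.0165,1],[0,0,0.0395,0,0,0.0165,1],[0,0,0.0395,0,0,0.0165,1],[0,0,0.0395,0,0,0.0165,1]]'
python3 -m inch '[[0,0,0.0395,0,0,0.0165,1],[0,0,0.0395,0,0,0.0165,1],[0,0,0.0395,0,0,0.0165,1],[0,0,0.0395,0,0,0.0165,1],[0,0,0.0395,0,0,0.0165,1],[0,0,0.0395,0,0,0.0165,1],[0,0,0.0395,0,0,0.0165,1],[0,0,0.0395,0,0,0.0165,1]]'
python3 -m inch '[[0,0,0.0395,0,0,0.0165,1],[0,0,0.0395,0,0,0.0165,1],[0,0,0.0395,0,0,0.0165,1],[0,0,0.0395,0,0,0.0165,1],[0,0,0.0395,0,0,0.0165,1],[0,0,0.0395,0,0,0.0165,1],[0,0,0.0395,0,0,0.0165,1],[0,0,0.0395,0,0,0.0165,1]]'
python3 -c "
from rig import r; s=r.sense(); print(s['wrist_torque'],s['qpos'][5])"
python3 -m inch '[[0,0,0.03,0,0,0.0125,1],[0,0,0.02,0,0,0.008,1],[0,0,0.01,0,0,0.004,1],[0,0,0.01,0,0,0.002,1]]'
python3 -c "
from rig import r; s=r.sense(); print(s['wrist_torque'],s['qpos'][5])"
```

```text
clock: 55.28
eef_pos: [603.9, 126.1, 241.2]
tcp_rot: [-3.141, 0.003, 1.789]
contact_force: [-4.9, -8.1, 10.1]
opening: 0.448
grasp_force: 70.1
clock: 55.95
eef_pos: [602.9, 126.4, 237.9]
tcp_rot: [-3.141, 0.003, 0.796]
contact_force: [-8.3, -6.3, 11.0]
opening: 0.441
grasp_force: 70.4
clock: 56.62
eef_pos: [602.7, 127.3, 234.6]
tcp_rot: [3.14, 0.003, -0.197]
contact_force: [-9.8, -1.9, 11.4]
opening: 0.445
grasp_force: 70.4
[-0.31482577  1.58303353  0.08990013] 1.9733956016373835
clock: 56.95
eef_pos: [602.7, 127.5, 233.9]
tcp_rot: [3.14, 0.002, -0.412]
contact_force: [-8.5, 0.0, 9.7]
opening: 0.448
grasp_force: 70.3
[-0.17855275  1.55888607  0.12016493] 2.1889318057136684
```

```bash
python3 -m inch '[[0,0,0.01,0,0,0,1],[0,0,0.01,0,0,0,1],[0,0,0,0,0,0,1]]'
python3 -c "
from rig import r; s=r.sense(); print(s['wrist_torque'],s['qpos'][5])"
python3 -m inch '[[0,0,0.015,0,0,0,1],[0,0,0.015,0,0,0,1],[0,0,0,0,0,0,1]]'
python3 -c "
from rig import r; s=r.sense(); print(s['wrist_torque'],s['qpos'][5])"
```

```text
clock: 57.2
eef_pos: [602.7, 127.5, 233.8]
tcp_rot: [3.14, 0.002, -0.474]
contact_force: [-9.0, -1.1, 9.9]
opening: 0.446
grasp_force: 70.2
[-0.11689045  1.49969717  1.05889377] 2.25068939694267
clock: 57.45
eef_pos: [603.8, 127.0, 233.8]
tcp_rot: [3.14, -0.001, -0.568]
contact_force: [-3.4, -4.3, 8.0]
opening: 0.444
grasp_force: 70.4
[-0.71867656  0.67244612  1.23402577] 2.3455867962997297
```

Torque rose to 1.2 N m, so the screw is down at its stop. I'll release, rise, move clear and check.

```bash
python3 -m inch '[[0,0,0,0,0,0,0.15],[0,0,0,0,0,0,0.15],[0,0,0,0,0,0,0.15],[0,0,0,0,0,0,0.15],[0,0,0,0,0,0,0.15],[0,0,0,0,0,-0.5,0.15],[0,0,0,0,0,-0.8,0.15],[0,0,0,0,0,-0.8,0.15]]'>/dev/null
python3 -m inch '[[0,0,-0.039,0,0,-0.8,0.15],[0,0,-0.039,0,0,-0.8,0.15],[0,0,-0.039,0,0,-0.8,0.15],[0,0,-0.039,0,0,-0.8,0.15],[0,0,-0.039,0,0,0,0.15],[0,0,-0.039,0,0,0,0.15],[0,0,-0.039,0,0,0,0.15],[0,0,-0.039,0,0,0,0.15]]'>/dev/null
python3 -m inch '[[0,0,-0.039,0,0,0,0.15],[0,0,-0.039,0,0,0,0.15],[0,0,-0.039,0,0,0,0.15],[0,0,-0.039,0,0,0,0.15],[0,0,-0.039,0,0,0,0.15],[0,0,-0.039,0,0,0,0.15],[0,0,-0.039,0,0,0,0.15],[0,0,-0.039,0,0,0,0.15]]'
python3 plan.py 470 60 400 83.5
```

```text
clock: 59.45
eef_pos: [604.2, 127.7, 366.5]
tcp_rot: [3.141, -0.0, 1.399]
contact_force: [0.2, -0.3, 1.6]
opening: 0.85
grasp_force: 0.0
t 59.45 pos [604.2 127.7 366.5] yaw 80.1 open 0.85 grip 0.0 F [ 0.2 -0.3  1.6] q6 0.38
turn [ 0.0002 -0.0001 -0.0187] shift now [-3.585 -4.824 -1.343] shift after [-3.296 -5.027 -1.338]
```

```bash
python3 -m inch '[[0,0,0,-0.51,-0.69,-0.19,0.15],[0,0,0,-0.51,-0.69,-0.19,0.15],[0,0,0,-0.51,-0.69,-0.19,0.15],[0,0,0,-0.51,-0.69,-0.19,0.15],[0,0,0,-0.51,-0.69,-0.19,0.15],[0,0,0,-0.51,-0.69,-0.19,0.15],[0,0,0,-0.51,-0.69,-0.19,0.15],[0,0,0,0,0,0,0.15]]'
python3 ball.py
python3 - <<'E'
from cloud import *
for n in("wrist","scene"):
    f=load(n); S,W=cloud(f); m=(np.hypot(W[...,0]-603,W[...,1]-127.5)<24)&(W[...,2]>215)&(W[...,2]<285)
    print("knob top",n,m.sum(),np.percentile(W[m][:,2],[50,90]))
f=load("wrist"); cv2.imwrite('pics/w20.png',(255*(f["pixels"][:,:,::-1]/255.)**0.6).astype('uint8'))
E
```

```text
clock: 60.12
eef_pos: [467.1, 60.1, 400.8]
tcp_rot: [3.14, 0.0, 1.392]
contact_force: [0.7, -0.3, -0.9]
opening: 0.849
grasp_force: 0.0
wrist 1072 phi -0.61 [[-99.6, -88.8, 209.1], [-89.0, -77.6, 227.4], [-79.5, -68.1, 231.3]]
  orange 144 [-1. 51. 20.]
scene 110 phi -0.65 [[-100.6, -91.8, 215.0], [-93.5, -84.6, 226.8], [-83.0, -73.0, 233.9]]
side 219 phi -0.60 [[-101.6, -85.5, 207.8], [-93.6, -73.8, 223.7], [-83.0, -67.4, 229.6]]
knob top wrist 4402 [240.80085774 242.23774936]
knob top scene 251 [240.70722582 244.4140198 ]
```

View pics/w20.png

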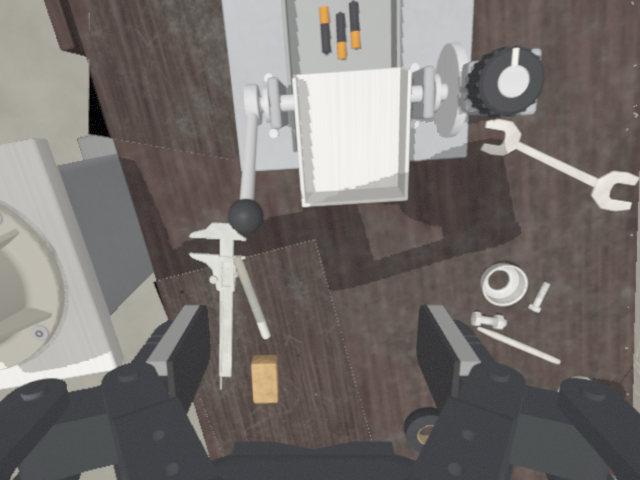

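The picture shows three batteries in the tray at (325,30), (341,35) and (355,25). The pan at (350,140) is level and empty, and the lever is at rest. The knob is down, with its top at 241 mm and its white mark back where it started. The other things are where they were, so I'll hand in.

```bash
python3 -c "
from rig import r; print(r.sign_off())"
```

```text
the job is handed in; nothing more can be done
None
```

I handed in the job after about 60 s of robot time: all three batteries found are in the tray, the pan is back level, the lock knob is screwed fully down, and I saw nothing else moved; the ball slipped from the grip twice while tipping, so I pushed the lever the rest of the way and back.

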